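# Slide the stone card into the tilted display slot

### The arm

A 7-joint arm with a two-finger parallel gripper is mounted at the origin on the work surface; the furniture and walls round the work are solid. World frame = base frame: x ahead of the robot, y to its left, z up, the work surface at z = 0. Lengths are in m, angles in rad, forces in N, time in s.
With the tool pointing down it reaches from about 0.4 to 0.85 m from the base axis. Payload 10.4 kg.
Tool frame: the origin (TCP) lies midway between the tips of the shut fingers; the grasp point (between the pads) lies 19 mm behind it (manip.tcp_to_grasp is the distance from the TCP to the grasp point, in m); x points along the fingers, y is the direction in which the jaws open and shut, and the axes are right-handed (so a half turn about x gives the same grasp; the last joint's range is limited). The gripper opens to 85 mm and grips with 20 to 120 N. Pads are 22 mm wide; open, the fingers measure 114 mm over their backs; the gripper's body (76 mm by 85 mm) begins 54 mm behind the grasp point. The pads swing forward as they close: fully open they stand 13 mm farther back than shut.
Start: joints at [-0.023, 0.332, -0.065, 1.46, 0.022, 1.35, -0.088], TCP at [0.625, 0, 0.231] pointing down, gripper open.
Joint ranges: [-2.6, 2.6], [-0.5, 2.12], [-1.47, 1.34], [0.16, 2.42], [-1.27, 4.41], [0.06, 2.06], [-2.6, 2.6]. Speed limits (rad/s): [2.22, 2.22, 2.79, 2.79, 3.14, 3.14, 3.14].

### API

Orientations are given as a unit quaternion [x, y, z, w].
In Python, from workcell import monitor, viewer, manip gives the robot as it stands. The module is installed in compiled form; this text tells all that it offers.
- The arm moves only by the tool send_rows, never from a script. Its arguments are lists of equal length, an entry for each row: "grip": the closure in counts, from 0 (fully open) to 255 (shut); "offset": the shift along the tool's x, y, z in mm, a list of three; "twist": the turn about the tool's x in degrees. In form: {"grip": [grip, ...], "offset": [[tx, ty, tz], ...], "twist": [twist, ...]}. A call has exactly 5 rows; each row is the pose to reach, as a shift and turn from the pose commanded when the call began, along the tool's axes at that moment; what a row does not reach only later rows make up. A row lasts 1/12 s, in which the tool goes at most 41.7 mm and 7.16 degrees, less where a joint would pass 70% of its speed; a pose out of reach is approached as far as the arm can. A call with a gripper value outside its range is refused whole. The fingers move at their own pace and stop on an object; "newtons" is the grip in N (left out, the last holds). Time passes only in rows, so rows that repeat a pose let the fingers close, or fill a call up. It gives the time, the measured TCP pose, the force and the opening at its end, in the units of the state.
- monitor.get_obs(): the state, without advancing time (a new reading comes with each control period).
- viewer.camera(name): name is "scene" or "side" or "wrist"; returns (picture, depth): 400x640x3 uint8, blue, green, red; 400x640 float32, m along the optical axis (not along the pixel's ray), 0 where there is no reading.
- viewer.camera_model(name): a dict with "camera_matrix" (3x3 intrinsics, pixels), "R" (3x3) and "t" (3): a world point X has camera coordinates R X + t; the wrist camera has in their place "mount" (4x4, takes a point from camera to tool coordinates, whose origin is the TCP and whose axes are the tool frame's). Camera axes: x right, y down, z forward; pixel columns grow to the right and rows downward; lengths in m; the calibration is good to about 2 mm. A picture is of the moment at which its call begins: read the wrist's pose just before it. camera_model takes no time and is no camera call.
- manip.hand_in(): hands the job in, once; it reports no verdict.
Trained networks look in the newest picture that a camera, given by its name, has taken for a name from the list of things; names that differ only in an ending like _2 or _b are one class to them, and where a whole thing is asked for, a point or a joint stands for the part that bears it (a point fixed in the world has none). Each returns a list of dicts, best first, with "score" (0 to 1); they miss things now and then, are a little off and sometimes report something else, mostly with a low value. They report only what shows in the picture. A call takes as long as a camera call.
- viewer.recognise(target, camera): "box" ([left, top, width, height] in pixels, round what is visible of it).
- viewer.regions_of(target, camera): "region" (400x640 bool, what is visible of it) and "box" ([left, top, width, height] in pixels, round what is visible of it).
- viewer.spot_point(target, camera): "position" ([column, row] in pixels: a listed point, or the origin of a listed thing).
The state is a dict: "clock": time; "joint_pos": joint angles; "joint_velocities": joint speeds; "tau": joint torques, N m; "position": TCP position; "ee_rot": TCP orientation; "ft_force": force on the tool from outside, world axes, zero at the start; "torque": the same for the moment, N m; "grip_width": opening from 0.0 (shut) to 1.0 (fully open).
Only numpy, scipy, OpenCV 4.12 (cv2) and the standard library are available. Lean on these libraries where they do the work, as an engineer would, in place of code of your own. Each camera call takes 0.05 s, during which the arm holds its last target.

### The job

Put the narrow card of stones that lies by itself on the right into the tilted wooden display stand: slide it lengthwise, stones up, down through the stand's open upper end, under the two side lips and the sprung roller, until it is fully home against the closed lower end, and let go. Do not force it, and leave the wide stone card, the palm stone beside the cash box and the white dish where they are.

Things in the scene. Friction and masses are not known exactly. Their poses are not given: they have to be found in the camera images.
- card: narrow stone card: flat rigid slab 62 mm wide (its x), 125 mm long (its y), 9 mm thick (its z), about 0.1 kg, stones glued on top. Origin at the centre of its underside, z out of the stone side. It lies flat on the table, stones up, its edges clear all round. The two ends are alike: either may go in first.
- card_slot: the stand's slot. Origin: middle of its floor at the closed lower end, 24 mm above the table; x up the slope to the open mouth (25 degrees above level), y across, z square out of the floor. 64.5 mm wide between rails, 11 mm high under two side lips that overhang 6 mm; open between them. A card fully home has its origin at (62.5, 0, 0) mm, its length along x, and 6 mm of it stand out of the mouth.
- card_stand: the stand that carries the slot: plywood foot 130 x 84 x 8 mm with legs, fixed to the table, origin under its middle, z up; the slot's lower end is at its -x side (nearer the robot), the mouth at its +x side (farther).
- wide_card: another stone card, 112 x 116 x 10 mm, too wide for the slot, flat on the table; origin at the centre of its underside. Leave it alone.
- palm_stone: a polished oval palm stone 46 x 33 x 21 mm lying on its flat side; origin at the centre of its underside. Leave it alone.
- sorting_dish: a round white-metal dish, 101 mm wide and 21 mm high; origin at the centre of its underside. Leave it alone.
- slot_mouth (a point): middle of the slot's floor at the open upper end, 119 mm from the closed end, about 74 mm above the table. The last 9 mm of floor, rails and lips flare out by about 2.5 mm as a lead-in; rails and mouth are 81 mm wide outside, the lips' tops 14 to 16 mm above the floor. Beyond the mouth there is free air under and beside the card.
- roller (a point): middle of the sprung roller over the slot's midline, 38 mm from the closed end; 24 mm diameter, 20 mm long. Its underside rests 7.5 mm above the slot's floor on a spring (3 N preload, 1500 N/m): the card's leading end must be pushed under it with about 5 to 12 N, then it holds the card still. A bridge crosses the slot 64 to 76 mm from the closed end, top 20 mm above the floor.

How it is judged:
By the outcome, as a careful person would: the job done as asked, in the order asked, and still so for the second after the job is handed in, with the robot touching nothing.
It also fails if it takes over 56 s, if anything falls off the work surface, if the arm or the gripper's body presses on something with over 40 N, if the wrist force passes 120 N, or if a joint passes its speed limit or range.

## Working session

There is one attempt and no reset: what is moved stays moved. The work goes in short steps, Python scripts to look and compute and a tool call to move; the robot and the scene stay as the last step left them, time stands still between calls to the robot, and variables do not carry over. Pictures are saved under pics/ and viewed, and the job is handed in when it is done.

Besides the shell and the picture viewer there is one more tool, called after "Call:" by a JSON object that holds its "api" and its "payload", one argument or row to a line. send_rows: Moves the arm, as the interface text tells. Its arguments: {"type":"object","properties":{"grip":{"type":"array","items":{"type":"number"}},"offset":{"type":"array","items":{"type":"array","items":{"type":"number"}}},"twist":{"type":"array","items":{"type":"number"}},"newtons":{"type":"number"}},"required":["grip","offset","twist"]}

```bash
mkdir -p pics
python3 - <<'E'
from workcell import monitor, viewer, manip
import cv2, numpy as np
o=monitor.get_obs(); print({k:np.round(v,4).tolist() for k,v in o.items()}, manip.tcp_to_grasp)
for n in ["scene","side","wrist"]:
    p,d=viewer.camera(n); cv2.imwrite(f"pics/{n}0.png",p); np.save(f"{n}_d0.npy",d)
    m=viewer.camera_model(n); print(n,{k:np.round(v,4).tolist() for k,v in m.items()})
    for t in ["card","card_slot","card_stand","slot_mouth","roller"]:
        r=viewer.spot_point(t,n); print(t,[(np.round(a["position"],1).tolist(),round(a["score"],2)) for a in r[:3]])
E
```

```text
{'clock': 0.0, 'joint_pos': [-0.0226, 0.3329, -0.0646, 1.461, 0.0216, 1.3499, -0.0885], 'joint_velocities': [-0.0012, -0.0001, -0.0001, 0.0012, -0.0006, -0.0013, -0.0031], 'tau': [0.0005, -62.545, 0.0497, -39.161, 0.0164, 0.0098, -0.0], 'position': [0.6246, -0.0001, 0.2305], 'ee_rot': [-0.4996, -0.5003, 0.5004, -0.4996], 'ft_force': [0.739, 0.2364, 0.4476], 'torque': [0.032, 0.0284, 0.0212], 'grip_width': 1.0001} 0.0187
scene {'camera_matrix': [[419.9271, 0.0, 317.2311], [0.0, 419.9271, 194.225], [0.0, 0.0, 1.0]], 'R': [[-0.8576, -0.5139, -0.0207], [-0.1941, 0.3607, -0.9122], [0.4762, -0.7783, -0.4091]], 't': [0.3727, 0.2013, 0.6587]}
card []
card_slot [([306.6, 252.8], 0.95)]
card_stand [([279.8, 257.4], 0.79)]
slot_mouth [([251.4, 216.5], 0.61), ([292.7, 235.4], 0.52)]
roller [([292.2, 230.3], 0.9)]
side {'camera_matrix': [[510.7488, 0.0, 321.2831], [0.0, 510.7488, 190.1329], [0.0, 0.0, 1.0]], 'R': [[-0.8539, -0.5201, 0.0197], [-0.2889, 0.4421, -0.8492], [0.4329, -0.7308, -0.5278]], 't': [0.3363, 0.2223, 0.8136]}
card [([342.6, 162.2], 0.55)]
card_slot [([290.3, 239.9], 0.85)]
card_stand [([263.9, 239.3], 0.95)]
slot_mouth [([236.6, 209.6], 0.91)]
roller [([277.0, 218.3], 0.92)]
wrist {'camera_matrix': [[278.2972, 0.0, 317.635], [0.0, 278.2972, 202.8468], [0.0, 0.0, 1.0]], 'mount': [[0.0002, -0.2934, 0.956, -0.1428], [1.0, 0.0012, 0.0002, 0.0002], [-0.0012, 0.956, 0.2934, -0.0742], [0.0, 0.0, 0.0, 1.0]]}
card []
card_slot []
card_stand [([215.8, 141.7], 0.65)]
slot_mouth [([239.6, 137.9], 0.81)]
roller []
```

View pics/scene0.png

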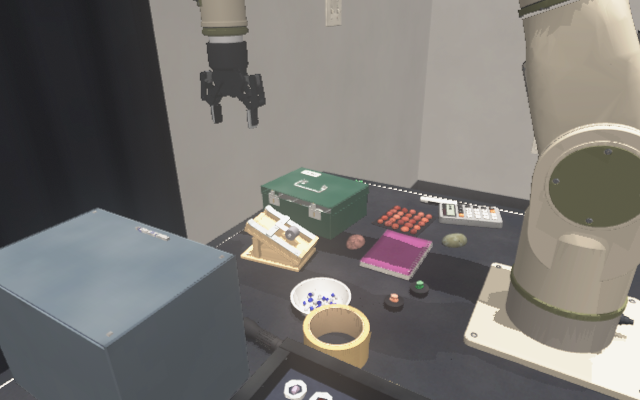

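View pics/side0.png

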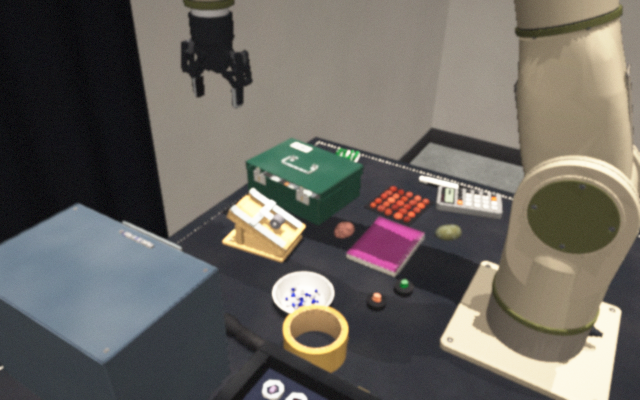

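View pics/wrist0.png

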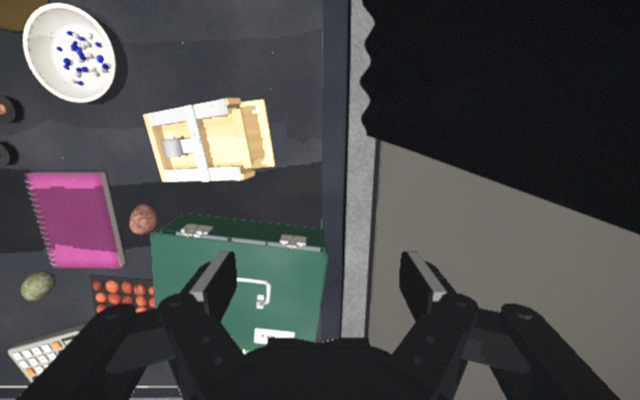

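The scene shows the stand at (280,240), a red stone card at (405,220), the cash box at (315,200) and a palm stone at (455,240) or (355,242). In the side view something green and white shows behind the box at (348,155), which may be the narrow card. I'll measure both.

```bash
cat > h.py <<'E'
from workcell import monitor, viewer, manip
import cv2, numpy as np
from scipy.spatial.transform import Rotation as Ro
def cloud(name,d,o=None):
    m=viewer.camera_model(name); K=m["camera_matrix"]
    v,u=np.mgrid[:400,:640]
    P=np.stack([(u-K[0,2])/K[0,0]*d,(v-K[1,2])/K[1,1]*d,d],-1)
    if name!="wrist": return (P-m["t"])@m["R"]
    M=m["mount"]; T=P@M[:3,:3].T+M[:3,3]
    return T@Ro.from_quat(o["ee_rot"]).as_matrix().T+o["position"]
E
python3 - <<'E'
from h import *
for n in ["side","scene","wrist"]:
    o=monitor.get_obs(); p,d=viewer.camera(n); W=cloud(n,d,o)
    for t in ["card","wide_card","palm_stone","sorting_dish","card_stand"]:
        for a in viewer.regions_of(t,n)[:2]:
            r=a["region"]&(d>0); q=W[r]; 
            if len(q)>5: print(n,t,round(a["score"],2),np.round(a["box"]).tolist(),"med",np.round(np.median(q,0),3),"lo",np.round(np.percentile(q,2,0),3),"hi",np.round(np.percentile(q,98,0),3))
    if n=="side":
        for uv in [(348,155),(400,205),(345,230),(448,232),(300,165)]: print(uv,W[uv[1],uv[0]].round(3))
    if n=="wrist":
        for uv in [(250,350),(125,292),(95,290)]: print(uv,W[uv[1],uv[0]].round(3))
E
```

```text
side card 0.68 [338.0, 151.0, 22.0, 10.0] med [ 0.529 -0.354  0.006] lo [ 0.502 -0.374 -0.   ] hi [ 0.558 -0.333  0.009]
side wide_card 0.91 [364.0, 186.0, 69.0, 42.0] med [ 0.323 -0.209  0.004] lo [ 0.272 -0.269 -0.   ] hi [ 0.381 -0.158  0.01 ]
side palm_stone 0.58 [334.0, 223.0, 22.0, 13.0] med [ 0.374 -0.052  0.015] lo [ 0.362 -0.07   0.003] hi [ 0.39  -0.04   0.022]
side sorting_dish 0.91 [270.0, 272.0, 63.0, 42.0] med [0.353 0.129 0.008] lo [0.3   0.096 0.   ] hi [0.388 0.187 0.023]
side card_stand 0.74 [224.0, 187.0, 80.0, 76.0] med [0.488 0.063 0.046] lo [0.428 0.008 0.004] hi [0.549 0.093 0.083]
(348, 155) [ 0.531 -0.357  0.001]
(400, 205) [ 0.324 -0.213  0.003]
(345, 230) [ 0.371 -0.051  0.017]
(448, 232) [ 0.197 -0.154  0.018]
(300, 165) [ 0.526 -0.126  0.081]
scene wide_card 0.68 [375.0, 204.0, 58.0, 32.0] med [ 0.321 -0.207  0.003] lo [ 0.272 -0.265 -0.001] hi [ 0.377 -0.156  0.008]
scene palm_stone 0.53 [346.0, 238.0, 20.0, 14.0] med [ 0.373 -0.052  0.012] lo [ 0.362 -0.074 -0.001] hi [ 0.39  -0.039  0.02 ]
scene sorting_dish 0.89 [288.0, 278.0, 60.0, 37.0] med [0.357 0.126 0.007] lo [ 0.304  0.1   -0.001] hi [0.387 0.19  0.021]
scene card_stand 0.91 [242.0, 208.0, 79.0, 61.0] med [0.487 0.066 0.041] lo [0.427 0.007 0.002] hi [0.551 0.094 0.08 ]
wrist card 0.38 [144.0, 100.0, 107.0, 81.0] med [0.498 0.049 0.064] lo [0.428 0.006 0.021] hi [0.549 0.089 0.086]
wrist wide_card 0.76 [89.0, 278.0, 64.0, 40.0] med [ 0.321 -0.183  0.005] lo [ 0.275 -0.213  0.001] hi [ 0.371 -0.157  0.01 ]
wrist palm_stone 0.78 [130.0, 203.0, 27.0, 30.0] med [ 0.386 -0.059  0.016] lo [ 0.368 -0.081  0.001] hi [ 0.396 -0.042  0.022]
wrist card_stand 0.61 [143.0, 96.0, 129.0, 86.0] med [0.509 0.05  0.058] lo [0.43  0.007 0.007] hi [0.56  0.09  0.085]
(250, 350) [0.605 0.009 0.309]
(125, 292) [ 0.331 -0.181  0.007]
(95, 290) [ 0.28  -0.182  0.001]
```

Call:
{"api": "send_rows", "payload": {
  "grip": [0,0,0,0,0],
  "offset": [
    [-16,-16,30],
    [-32,-32,65],
    [-48,-48,100],
    [-64,-64,135],
    [-80,-80,170]
  ],
  "twist": [0,0,0,0,0]
}}

```text
clock: 2.22
position: [0.5439, -0.1714, 0.3123]
ee_rot: [0.5, 0.5, -0.5, 0.5]
ft_force: [1.6, -0.8, 0.2]
grip_width: 0.997
```

Call:
{"api": "send_rows", "payload": {
  "grip": [0,0,0,0,0],
  "offset": [
    [0,0,35],
    [0,0,70],
    [0,0,105],
    [0,0,130],
    [0,0,130]
  ],
  "twist": [0,0,0,0,0]
}}

```text
clock: 2.63
position: [0.5429, -0.3065, 0.3107]
ee_rot: [-0.501, -0.498, 0.503, -0.498]
ft_force: [-0.4, -0.6, -0.2]
grip_width: 0.999
```

Run:
```python
from h import *
o=monitor.get_obs(); p,d=viewer.camera("wrist"); W=cloud("wrist",d,o); cv2.imwrite("pics/w1.png",p)
np.savez("w1.npz",p=p,W=W)
print(o["clock"],o["position"].round(4),o["joint_pos"].round(2))
for t in ["card"]:
  for a in viewer.regions_of(t,"wrist")[:2]:
    r=a["region"]&(d>0); q=W[r]; print(a["score"],a["box"],np.median(q,0).round(4))
    r0=cv2.minAreaRect(q[:,:2].astype(np.float32)*1000); print(r0, np.percentile(q,[2,98],axis=0).round(4))
  print(viewer.spot_point(t,"wrist"))
```

```text
2.6333 [ 0.5429 -0.3065  0.3107] [ 0.34  0.3   0.13  1.34 -0.03  1.5   0.46]
0.65 [277.9, 131.7, 54.5, 82.6] [ 0.5234 -0.3178  0.0033]
((524.0615234375, -320.9878845214844), (65.00926971435547, 126.4095230102539), 15.83340072631836) [[ 0.485  -0.3803 -0.    ]
 [ 0.5613 -0.2625  0.0094]]
[{'position': [309.0, 173.4], 'score': 0.81}]
```

View pics/w1.png

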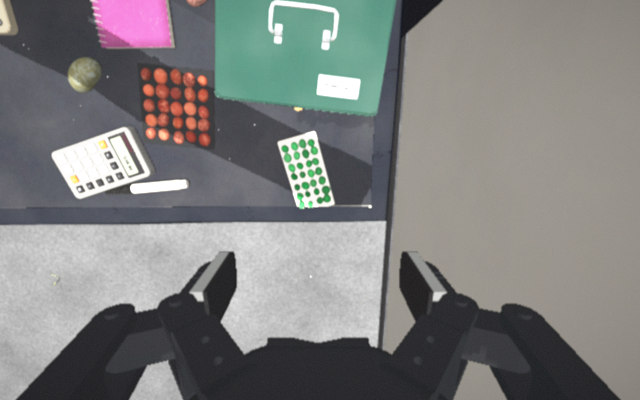

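The wrist view shows the narrow green card at (305,170), with the box above it at (300,60) and the table edge just below it at row 212. The red-stone card at (177,107) is the wide one. I'll fit the card and the stand more closely.

Run:
```python
from h import *
z=np.load("w1.npz"); W=z["W"]; p=z["p"]
o=monitor.get_obs(); R=Ro.from_quat(o["ee_rot"]).as_matrix(); print("tool y,z",R[:,1].round(3),R[:,2].round(3))
hsv=cv2.cvtColor(p,cv2.COLOR_BGR2HSV)
m=np.zeros((400,640),bool); m[122:216,265:345]=True
g=m&(p.max(-1)>90)
q=W[g]; q=q[(q[:,2]>0.003)&(q[:,2]<0.02)&(q[:,1]>-0.39)]
print(len(q),cv2.minAreaRect((q[:,:2]*1000).astype(np.float32)))
c=cv2.resize(p[115:225,255:355],None,fx=6,fy=5,interpolation=cv2.INTER_CUBIC); cv2.imwrite("pics/w1c.png",c)
c=(q[:,:2].mean(0)); u,s,v=np.linalg.svd(q[:,:2]-c); print(c,v[0],np.degrees(np.arctan2(v[0,0],-v[0,1])))
```

```text
tool y,z [ 1.  0. -0.] [ 0.    -1.    -0.001]
1788 ((520.093017578125, -314.5433654785156), (149.7965850830078, 135.106201171875), 89.65930938720703)
[ 0.52304728 -0.33003613] [ 0.15310221 -0.98821036] 8.806746984010603
```

View pics/w1c.png

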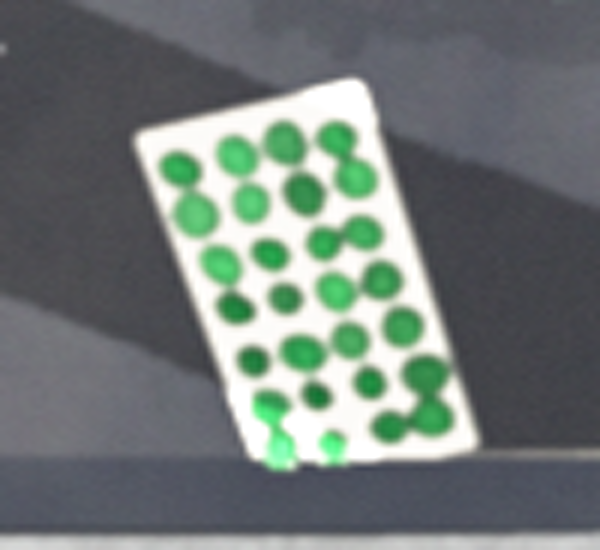

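Run:
```python
from h import *
o=monitor.get_obs(); m=viewer.camera_model("wrist"); K=m["camera_matrix"]; M=m["mount"]
R=Ro.from_quat(o["ee_rot"]).as_matrix()
def proj(u,v,z):
    r=R@(M[:3,:3]@np.array([(u-K[0,2])/K[0,0],(v-K[1,2])/K[1,1],1])); c=R@M[:3,3]+o["position"]
    return c+r*(z-c[2])/r[2]
P=[proj(*a,0.009) for a in [(277.5,141.4),(315.8,131.4),(335,204),(296.7,207)]]
for a in P: print(a.round(4))
for i in range(4):
    e=P[(i+1)%4]-P[i]; print(np.linalg.norm(e).round(4),np.degrees(np.arctan2(e[1],e[0])).round(1))
print(np.mean(P,0))
W=np.load("w1.npz")["W"]
for c in (285,350):
  for r in range(190,230,4): print(c,r,W[r,c].round(3))
```

```text
[ 0.4825 -0.261   0.009 ]
[ 0.5425 -0.2458  0.009 ]
[ 0.5746 -0.3636  0.009 ]
[ 0.5103 -0.369   0.009 ]
0.0619 14.3
0.1221 -74.8
0.0645 -175.2
0.1115 104.5
[ 0.52746671 -0.30984484  0.009     ]
285 190 [ 0.488 -0.349  0.001]
285 194 [ 0.487 -0.356  0.001]
285 198 [ 0.487 -0.363  0.001]
285 202 [ 0.487 -0.37   0.003]
285 206 [ 0.487 -0.377  0.002]
285 210 [ 0.487 -0.383  0.004]
285 214 [ 0.486 -0.391  0.003]
285 218 [ 0.486 -0.399  0.003]
285 222 [ 0.388 -0.697 -0.751]
285 226 [ 0.387 -0.715 -0.747]
350 190 [ 0.597 -0.35   0.001]
350 194 [ 0.597 -0.357  0.   ]
350 198 [ 0.597 -0.364  0.001]
350 202 [ 0.597 -0.371 -0.   ]
350 206 [ 0.597 -0.378  0.001]
350 210 [ 0.597 -0.385  0.002]
350 214 [ 0.598 -0.392  0.002]
350 218 [ 0.598 -0.4    0.002]
350 222 [ 0.689 -0.698 -0.75 ]
350 226 [ 0.689 -0.718 -0.749]
```

Call:
{"api": "send_rows", "payload": {
  "grip": [0,0,0,0,0],
  "offset": [
    [35,0,15],
    [70,0,30],
    [105,-1,45],
    [140,-2,53],
    [150,-2,53]
  ],
  "twist": [-5,-10,-15,-15,-15]
}}

```text
clock: 3.2
position: [0.5405, -0.3521, 0.1556]
ee_rot: [0.43, 0.563, -0.431, 0.558]
ft_force: [-0.5, 0.0, -1.4]
grip_width: 1.001
```

```bash
cat >> h.py <<'E'
def wl(o):
    m=viewer.camera_model("wrist"); K=m["camera_matrix"]; M=m["mount"]; R=Ro.from_quat(o["ee_rot"]).as_matrix()
    def proj(u,v,z):
        r=R@(M[:3,:3]@np.array([(u-K[0,2])/K[0,0],(v-K[1,2])/K[1,1],1])); c=R@M[:3,3]+o["position"]
        return c+r*(z-c[2])/r[2]
    return proj
def snap(name,tag):
    o=monitor.get_obs(); p,d=viewer.camera(name); W=cloud(name,d,o); cv2.imwrite(f"pics/{tag}.png",p); np.savez(f"{tag}.npz",p=p,W=W,d=d,pos=o["position"],rot=o["ee_rot"])
    print(round(o["clock"],2),"pos",o["position"].round(4),"q",o["joint_pos"].round(2),"f",o["ft_force"].round(1),"w",round(o["grip_width"],3))
    return o,p,d,W
E
python3 - <<'E'
from h import *
o,p,d,W=snap("wrist","w2")
R=Ro.from_quat(o["ee_rot"]).as_matrix(); print("tool y,z",R[:,1].round(3),R[:,2].round(3))
for a in viewer.regions_of("card","wrist")[:1]:
    r=a["region"]; q=W[r&(d>0)]; print(a["score"],a["box"],cv2.minAreaRect(q[:,:2].astype(np.float32)*1000))
E
```

```text
3.2 pos [ 0.5405 -0.3521  0.1556] q [ 0.43  0.43  0.1   1.5  -0.04  1.23  0.8 ] f [-0.5  0.  -1.4] w 1.001
tool y,z [ 0.966  0.259 -0.006] [ 0.259 -0.966 -0.005]
0.73 [280.5, 95.6, 59.3, 119.3] ((523.8721313476562, -322.18316650390625), (62.37654495239258, 124.760498046875), 15.05534553527832)
```

View pics/w2.png

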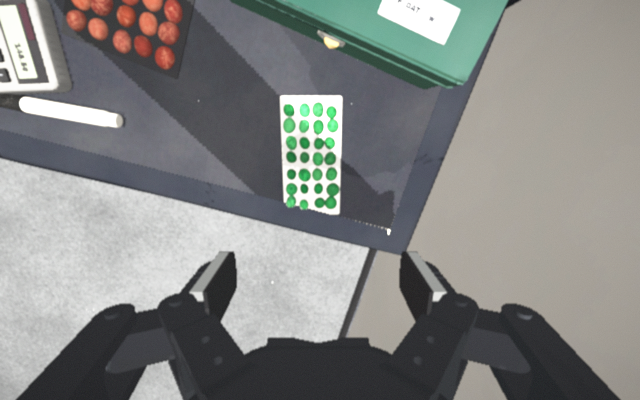

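Run:
```python
from h import *
z=np.load("w2.npz"); o={"position":z["pos"],"ee_rot":z["rot"]}; pr=wl(o); W=z["W"]
P=[pr(*a,0.009) for a in [(280.5,95),(342,95),(341,214),(282.5,211)]]
for a in P: print(a.round(4))
for i in range(4):
    e=P[(i+1)%4]-P[i]; print(np.linalg.norm(e).round(4),np.degrees(np.arctan2(e[1],e[0])).round(1))
c=np.mean(P,0);print(c)
for r in range(80,235,10): print(r,W[r,312].round(3),W[r,270].round(3))
R=Ro.from_quat(o["ee_rot"]).as_matrix()
for c in ([0.524,-0.322,0],c): print(((np.array(c)-o["position"])@R*1000).round(1))
```

```text
[ 0.48   -0.2691  0.009 ]
[ 0.5378 -0.2536  0.009 ]
[ 0.5715 -0.3713  0.009 ]
[ 0.5086 -0.3848  0.009 ]
0.0599 15.0
0.1225 -74.0
0.0644 -167.9
0.1192 103.9
[ 0.52447583 -0.31968407  0.009     ]
80 [ 0.506 -0.247  0.   ] [ 0.465 -0.258 -0.   ]
90 [ 0.508 -0.256 -0.   ] [ 0.467 -0.267 -0.   ]
100 [ 0.51  -0.265  0.001] [ 0.469 -0.276  0.   ]
110 [ 0.513 -0.274  0.006] [ 0.472 -0.285  0.001]
120 [ 0.515 -0.284  0.002] [ 0.474 -0.295  0.001]
130 [ 0.518 -0.293  0.001] [ 0.476 -0.305  0.   ]
140 [ 0.52  -0.303  0.003] [ 0.478 -0.315  0.001]
150 [ 0.523 -0.313  0.002] [ 0.48  -0.325  0.001]
160 [ 0.526 -0.323  0.004] [ 0.482 -0.335  0.001]
170 [ 0.528 -0.334  0.001] [ 0.485 -0.346  0.001]
180 [ 0.531 -0.344  0.002] [ 0.487 -0.356  0.002]
190 [ 0.534 -0.355  0.002] [ 0.489 -0.368  0.   ]
200 [ 0.537 -0.366  0.001] [ 0.492 -0.379  0.001]
210 [ 0.54  -0.377  0.003] [ 0.495 -0.389  0.003]
220 [ 0.543 -0.388  0.004] [ 0.522 -0.281  0.299]
230 [ 0.546 -0.401  0.001] [ 0.442 -0.75  -0.751]
[155.8  -7.3 -32.5]
[146.8  -6.3 -34.7]
```

Call:
{"api": "send_rows", "payload": {
  "grip": [0,0,0,0,0],
  "offset": [
    [30,-7,15],
    [65,-7,15],
    [100,-7,15],
    [125,-7,15],
    [125,-7,15]
  ],
  "twist": [0,0,0,0,0]
}}

```text
clock: 3.72
position: [0.5397, -0.3663, 0.0336]
ee_rot: [0.43, 0.563, -0.43, 0.56]
ft_force: [-0.1, 0.7, 0.1]
grip_width: 0.998
```

Run:
```python
from h import *
o,p,d,W=snap("wrist","w3")
R=Ro.from_quat(o["ee_rot"]).as_matrix(); print("tool y,z",R[:,1].round(3),R[:,2].round(3))
```

```text
3.72 pos [ 0.5397 -0.3663  0.0336] q [ 0.46  0.56  0.09  1.58 -0.06  1.01  0.83] f [-0.1  0.7  0.1] w 0.998
tool y,z [ 0.965  0.261 -0.003] [ 0.261 -0.965 -0.004]
```

View pics/w3.png

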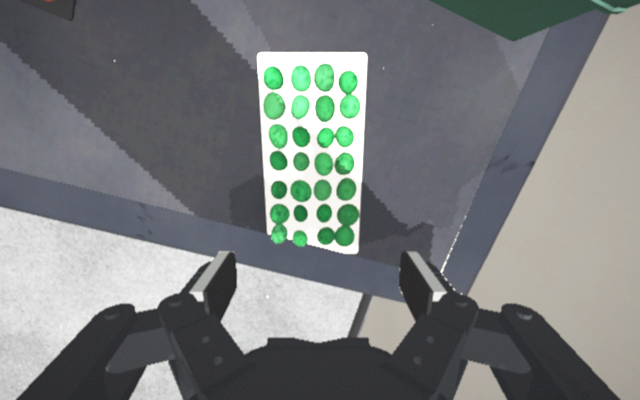

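Run:
```python
from h import *
z=np.load("w3.npz"); o={"position":z["pos"],"ee_rot":z["rot"]}; pr=wl(o)
R=Ro.from_quat(o["ee_rot"]).as_matrix()
for zz in (0.003,0.009):
  P=[(pr(*a,zz)-o["position"])@R*1000 for a in [(257,52),(368,52),(358,254),(267,234)]]
  print(np.round(P,1).tolist())
```

```text
[[31.2, -34.0, -109.2], [31.0, 28.2, -109.3], [30.5, 28.0, 15.9], [30.7, -34.1, 1.1]]
[[25.2, -32.8, -108.0], [25.0, 27.2, -108.1], [24.5, 27.0, 12.8], [24.7, -32.9, -1.5]]
```

Call:
{"api": "send_rows", "payload": {
  "grip": [0,0,0,0,0],
  "offset": [
    [10,-3,0],
    [20,-3,0],
    [30,-3,0],
    [37,-3,0],
    [37,-3,0]
  ],
  "twist": [0,0,0,0,0]
}}

```text
clock: 4.18
position: [0.5366, -0.3694, -0.0022]
ee_rot: [0.43, 0.562, -0.43, 0.56]
ft_force: [-0.4, -0.1, -1.0]
grip_width: 1.003
```

Call:
{"api": "send_rows", "payload": {
  "grip": [60,120,120,120,120],
  "offset": [
    [0,0,0],
    [0,0,0],
    [0,0,0],
    [0,0,0],
    [0,0,0]
  ],
  "twist": [0,0,0,0,0],
  "newtons": 20
}}

```text
clock: 4.6
position: [0.5377, -0.3703, -0.0]
ee_rot: [0.431, 0.561, -0.43, 0.561]
ft_force: [-0.0, 0.0, 4.0]
grip_width: 0.717
```

Run:
```python
from h import *
o,p,d,W=snap("wrist","w4")
```

```text
4.6 pos [ 0.5377 -0.3703 -0.    ] q [ 0.46  0.6   0.09  1.6  -0.06  0.94  0.84] f [-0.  0.  4.] w 0.717
```

View pics/w4.png

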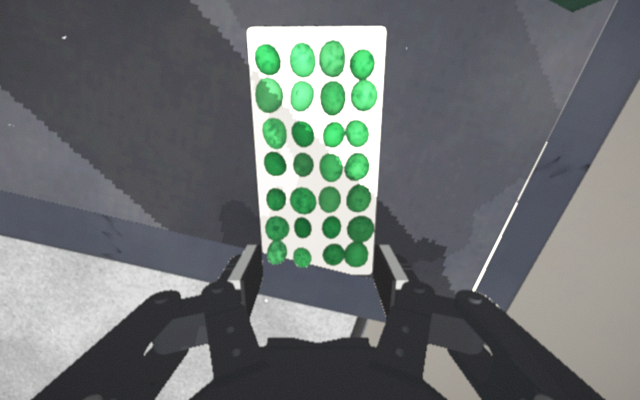

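Call:
{"api": "send_rows", "payload": {
  "grip": [120,120,120,120,120],
  "offset": [
    [-10,0,0],
    [-30,0,0],
    [-60,0,0],
    [-90,0,0],
    [-90,0,0]
  ],
  "twist": [0,0,0,0,0]
}}

```text
clock: 5.07
position: [0.54, -0.3719, 0.0965]
ee_rot: [0.431, 0.558, -0.43, 0.564]
ft_force: [0.9, -0.9, -0.2]
grip_width: 0.712
```

Run:
```python
from h import *
o,p,d,W=snap("wrist","w5")
R=Ro.from_quat(o["ee_rot"]).as_matrix(); T=(W-o["position"])@R*1000
for r in range(20,270,20): print(r,T[r,300:330].mean(0).round(1))
```

```text
5.07 pos [ 0.54   -0.3719  0.0965] q [ 0.46  0.49  0.1   1.54 -0.05  1.11  0.83] f [ 0.9 -0.9 -0.2] w 0.712
20 [  94.7   -2.4 -143.4]
40 [  -5.    -1.3 -106.7]
60 [ -5.   -1.4 -98.8]
80 [ -0.5  -1.5 -91.1]
100 [ -4.9  -1.4 -82. ]
120 [ -0.9  -1.5 -73. ]
140 [ -4.7  -1.4 -63.7]
160 [ -5.2  -1.5 -54.1]
180 [ -6.4  -1.8 -44.3]
200 [ -7.1  -1.5 -34.1]
220 [ -3.3  -1.6 -21.8]
240 [-1.5 -1.6 -9.3]
260 [-4.6 -1.6  1.3]
```

View pics/w5.png

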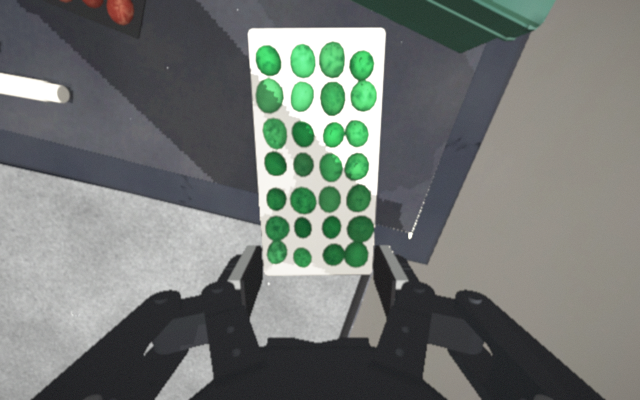

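Run:
```python
from h import *
ms={n:viewer.camera_model(n) for n in("scene","side")}
import itertools
pts={n:{} for n in ms}
for n in ms:
    viewer.camera(n)
    for t in ["card_slot","slot_mouth","roller","card_stand"]:
        r=viewer.spot_point(t,n); pts[n][t]=r[0]["position"] if r else None; print(n,t,[(np.round(a["position"],1).tolist(),round(a["score"],2)) for a in r])
# constrained: intersect ray with known height plane
H={"card_slot":.024,"slot_mouth":.074,"roller":0.024+0.038*np.sin(np.radians(25))+0.0195*np.cos(np.radians(25)),"card_stand":0}
for t in H:
    for n,m in ms.items():
        if pts[n][t] is None: continue
        K,R,tt=m["camera_matrix"],m["R"],m["t"]; u,v=pts[n][t]
        c=-R.T@tt; r=R.T@np.array([(u-K[0,2])/K[0,0],(v-K[1,2])/K[1,1],1])
        print(t,n,(c+r*(H[t]-c[2])/r[2]).round(4))
# wrist0 depth
```

```text
scene card_slot [([306.4, 252.8], 0.68)]
scene slot_mouth [([251.6, 219.0], 0.58)]
scene roller [([291.6, 234.6], 0.94)]
scene card_stand [([281.6, 258.4], 0.76)]
side card_slot [([290.1, 240.6], 0.6)]
side slot_mouth [([238.3, 203.3], 0.62)]
side roller [([274.3, 220.4], 0.75)]
side card_stand [([261.6, 238.5], 0.83)]
card_slot scene [0.4292 0.049  0.024 ]
card_slot side [0.4368 0.043  0.024 ]
slot_mouth scene [0.5489 0.0622 0.074 ]
slot_mouth side [0.5477 0.0539 0.074 ]
roller scene [0.4598 0.0523 0.0577]
roller side [0.4712 0.044  0.0577]
card_stand scene [ 0.4827  0.0589 -0.    ]
card_stand side [0.5053 0.042  0.    ]
```

Call:
{"api": "send_rows", "payload": {
  "grip": [120,120,120,120,120],
  "offset": [
    [-40,0,0],
    [-80,5,-10],
    [-115,20,-40],
    [-144,35,-75],
    [-144,55,-110]
  ],
  "twist": [-7,-14,-21,-28,-35]
}}

```text
clock: 6.03
position: [0.5604, -0.2605, 0.2371]
ee_rot: [0.241, 0.662, -0.242, 0.667]
ft_force: [1.6, -0.5, -0.8]
grip_width: 0.71
```

Call:
{"api": "send_rows", "payload": {
  "grip": [120,120,120,120,120],
  "offset": [
    [0,36,-20],
    [0,71,-40],
    [0,107,-60],
    [0,142,-80],
    [0,178,-101]
  ],
  "twist": [-7,-14,-21,-28,-35]
}}

```text
clock: 6.45
position: [0.5968, -0.0556, 0.232]
ee_rot: [0.029, 0.706, -0.029, 0.707]
ft_force: [1.7, -0.3, -2.0]
grip_width: 0.713
```

Call:
{"api": "send_rows", "payload": {
  "grip": [120,120,120,120,120],
  "offset": [
    [0,0,0],
    [0,0,0],
    [0,0,0],
    [0,0,0],
    [0,0,0]
  ],
  "twist": [-6,-11,-11,-11,-11]
}}

```text
clock: 6.87
position: [0.5967, -0.058, 0.2318]
ee_rot: [-0.036, 0.706, 0.035, 0.706]
ft_force: [-0.3, -0.7, -1.6]
grip_width: 0.713
```

Run:
```python
from h import *
o,p,d,W=snap("wrist","w6")
R=Ro.from_quat(o["ee_rot"]).as_matrix(); print("tool y,z",R[:,1].round(3),R[:,2].round(3))
for t in ["card_slot","slot_mouth","roller","card_stand"]:
    print(t,[(np.round(a["position"],1).tolist(),round(a["score"],2)) for a in viewer.spot_point(t,"wrist")])
```

```text
6.87 pos [ 0.5967 -0.058   0.2318] q [ 0.22  0.29 -0.25  1.52  0.07  1.34  1.64] f [-0.3 -0.7 -1.6] w 0.713
tool y,z [-0.1    0.995 -0.   ] [ 0.995  0.1   -0.   ]
card_slot [([415.5, 50.4], 0.84)]
slot_mouth [([423.8, 153.4], 0.69)]
roller [([426.5, 69.5], 0.73), ([419.9, 52.0], 0.64)]
card_stand [([404.8, 104.6], 0.62)]
```

View pics/w6.png

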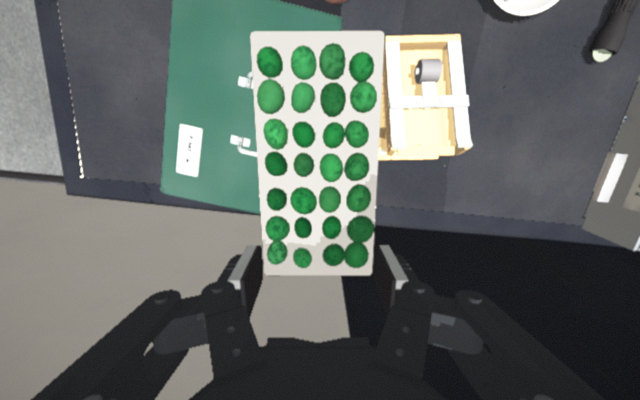

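Run:
```python
import cv2
p=cv2.imread("pics/w6.png")[25:170,375:480]
cv2.imwrite("pics/w6c.png",cv2.resize(p,None,fx=5,fy=4,interpolation=cv2.INTER_CUBIC))
```

```text
(no output)
```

View pics/w6c.png

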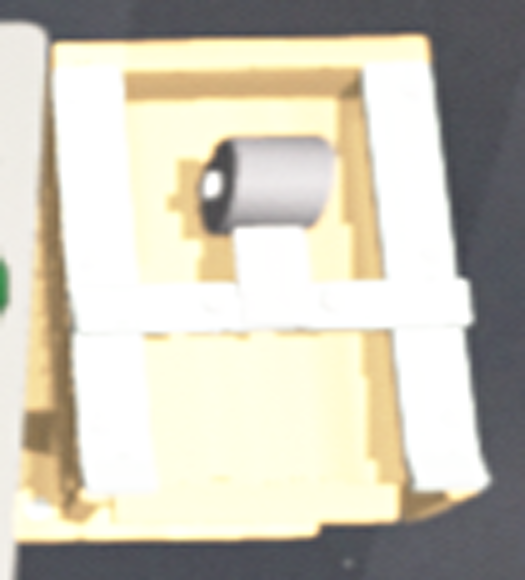

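```bash
cat > fit.py <<'E'
from h import *
from scipy.optimize import least_squares
def S(par,P): # slot->world
    x,y,yaw=par[:3]; t=np.radians(25)
    ex=np.array([np.cos(yaw)*np.cos(t),np.sin(yaw)*np.cos(t),np.sin(t)]); ey=np.array([-np.sin(yaw),np.cos(yaw),0]); ez=np.cross(ex,ey)
    return np.array([x,y,.024])+P@np.array([ex,ey,ez])
def px(Wp,pos,rot):
    m=viewer.camera_model("wrist"); K=m["camera_matrix"]; M=m["mount"]; R=Ro.from_quat(rot).as_matrix()
    T=(Wp-pos)@R; C=(T-M[:3,3])@M[:3,:3]
    return np.stack([C[:,0]/C[:,2]*K[0,0]+K[0,2],C[:,1]/C[:,2]*K[1,1]+K[1,2]],-1)
def fit(lines,pos,rot,p0=(0.433,0.046,0.1)):
    def res(par):
        r=[]
        for a,b,q in lines:
            ab=px(S(par,np.array([a,b])/1000.),pos,rot); d=ab[1]-ab[0]; n=np.array([-d[1],d[0]])/np.linalg.norm(d)
            r+=list((np.atleast_2d(q)-ab[0])@n)
        return np.array(r)
    s=least_squares(res,p0,loss="soft_l1"); return s.x,res(s.x)
E
python3 - <<'E'
from fit import *
z=np.load("w6.npz")
c=lambda *L:[(x/5+375-.4,y/4+25-.4) for x,y in L]
lines=[((0,40.5,14),(110,40.5,14),c((433,80),(458,260))),
((0,-40.5,14),(110,-40.5,14),c((54,80),(84,450))),
((0,26.25,14),(110,26.25,14),c((363,100),(408,440))),
((0,-26.25,14),(110,-26.25,14),c((125,100),(151,440))),
((119,-38,15.5),(119,38,15.5),c((120,491),(450,488))),
((64,-20,20),(64,20,20),c((190,284))),((76,-20,20),(76,20,20),c((180,330),(370,326)))]
x,r=fit(lines,z["pos"],z["rot"]); print(x.round(4),np.degrees(x[2]).round(2)); print(r.round(2))
print("mouth",S(x,np.array([[.119,0,0]])),"px roller/mouth",px(S(x,np.array([[.038,0,.0195],[.119,0,0],[0,0,0]])),z["pos"],z["rot"]).round(1))
E
```

```text
[0.4396 0.0399 0.1263] 7.24
[-0.12 -0.49  0.14 -0.18  1.02  0.15 -0.46  0.17 -1.49 -0.61  0.23  0.64
  0.63]
mouth [[0.54654245 0.05344096 0.07429157]] px roller/mouth [[427.7  71.8]
 [426.6 152.8]
 [418.5  51.1]]
```

Run:
```python
import cv2
p=cv2.imread("pics/w6.png")[20:290,235:400]
cv2.imwrite("pics/w6d.png",cv2.resize(p,None,fx=4,fy=2.2,interpolation=cv2.INTER_CUBIC))
```

```text
(no output)
```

View pics/w6d.png

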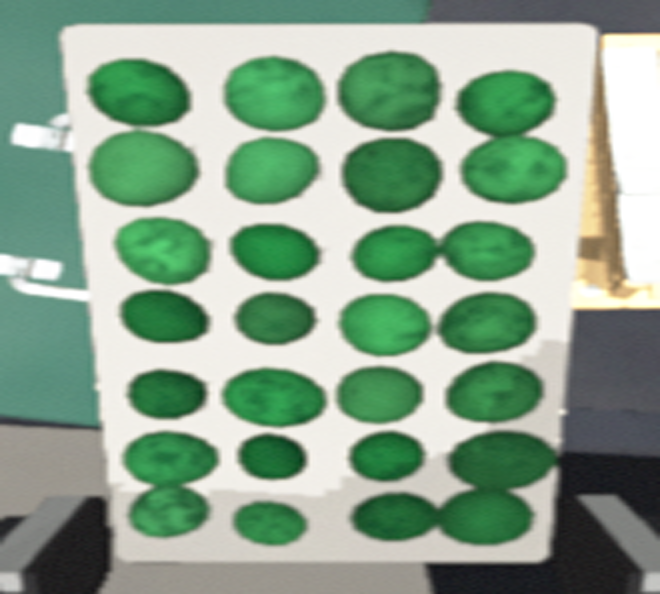

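```bash
cat > pnp.py <<'E'
from h import *
def cardpose(C):
    m=viewer.camera_model("wrist"); K=m["camera_matrix"]; M=m["mount"]
    obj=np.array([[-31,-62.5,0],[31,-62.5,0],[31,62.5,0],[-31,62.5,0]],float) # TL TR BR BL (y toward trailing)
    ok,rv,tv=cv2.solvePnP(obj,np.array(C,float),np.asarray(K,float),None,flags=cv2.SOLVEPNP_ITERATIVE)
    pr,_=cv2.projectPoints(obj,rv,tv,np.asarray(K,float),None); print("reproj",np.abs(pr[:,0]-C).max().round(2))
    Rc=cv2.Rodrigues(rv)[0]; X=(Rc@obj.T).T+tv[:,0]
    T=X@M[:3,:3].T+M[:3,3]*1000; return T
E
python3 - <<'E'
from pnp import *
T=cardpose([(250.5,31.4),(384.5,31.4),(372,274.5),(264.5,275.5)]); print(T.round(1)); print("lead",T[:2].mean(0).round(1),"trail",T[2:].mean(0).round(1))
l=T[:2].mean(0)-T[2:].mean(0); print("droop deg",np.degrees(np.arcsin(l[0]/125)),"yaw",np.degrees(np.arctan2(l[1],-l[2])))
E
```

```text
reproj 0.03
[[   3.1  -31.6 -112.6]
 [   3.9   30.4 -112.8]
 [  -1.2   31.    12.1]
 [  -1.9  -31.    12.3]]
lead [   3.5   -0.6 -112.7] trail [-1.6 -0.  12.2]
droop deg 2.320292467123943 yaw -0.25942829892716873
```

Call:
{"api": "send_rows", "payload": {
  "grip": [120,120,120,120,120],
  "offset": [
    [0,20,30],
    [20,50,60],
    [50,85,88],
    [82,115,89],
    [90,119,89]
  ],
  "twist": [-1.5,-1.5,-1.5,-1.5,-1.5]
}}

```text
clock: 7.53
position: [0.6726, 0.0749, 0.139]
ee_rot: [-0.046, 0.706, 0.048, 0.705]
ft_force: [-0.3, 1.6, -1.6]
grip_width: 0.712
```

Run:
```python
from h import *
o,p,d,W=snap("wrist","w7")
R=Ro.from_quat(o["ee_rot"]).as_matrix(); print("tool y,z",R[:,1].round(3),R[:,2].round(3))
```

```text
7.53 pos [0.6726 0.0749 0.139 ] q [ 0.03  0.52 -0.29  1.41  0.15  1.24  1.43] f [-0.3  1.6 -1.6] w 0.712
tool y,z [-0.133  0.991  0.002] [ 0.991  0.133 -0.002]
```

View pics/w7.png

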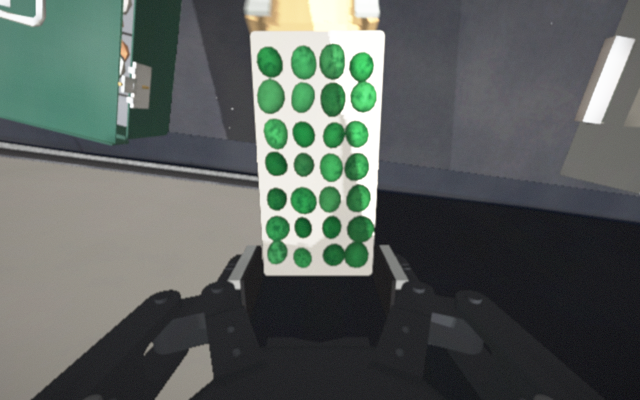

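Run:
```python
from fit import *
o=monitor.get_obs(); print(o["position"].round(4))
z=np.load("w7.npz"); x=np.array([.4396,.0399,.1263])
q=px(S(x,np.array([[119,40.5,15.5],[119,-40.5,15.5],[119,26.25,15.5],[119,-26.25,15.5],[119,0,0],[110,40.5,14],[110,-40.5,14]])/1000),z["pos"],z["rot"]); print(q.round(1))
p=z["p"][0:60,225:405]; cv2.imwrite("pics/w7c.png",cv2.resize(p,None,fx=4,fy=6,interpolation=cv2.INTER_CUBIC))
```

```text
[0.6701 0.0779 0.1347]
[[378.3  14.9]
 [243.9  13.5]
 [354.7  14.6]
 [267.6  13.7]
 [311.6  33.3]
 [377.4   3.7]
 [245.2   2.3]]
```

View pics/w7c.png

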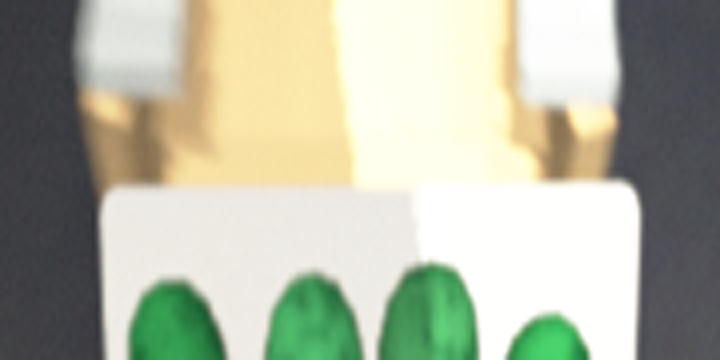

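Call:
{"api": "send_rows", "payload": {
  "grip": [120,120,120,120,120],
  "offset": [
    [20,-7,3],
    [45,-7,3],
    [55,-7,3],
    [55,-7,3],
    [55,-7,3]
  ],
  "twist": [0,0,0,0,0]
}}

```text
clock: 8.0
position: [0.6767, 0.0638, 0.0872]
ee_rot: [-0.046, 0.706, 0.046, 0.705]
ft_force: [-0.0, -0.7, 0.3]
grip_width: 0.713
```

Run:
```python
from fit import *
o,p,d,W=snap("wrist","w8"); o2=monitor.get_obs(); print(o2["position"].round(4))
R=Ro.from_quat(o["ee_rot"]).as_matrix(); print("tool y,z",R[:,1].round(4),R[:,2].round(4))
x=np.array([.4400,.0408,.1263])
print("yaw",np.degrees(np.arctan2(R[1,2],R[0,2])),"want y",.0411+(o2["position"][0]-.44)*.127)
p=p[0:60,225:405]; cv2.imwrite("pics/w8c.png",cv2.resize(p,None,fx=4,fy=6,interpolation=cv2.INTER_CUBIC))
v,_=viewer.camera("side"); cv2.imwrite("pics/s8.png",cv2.resize(v[130:300,180:380],None,fx=4,fy=3.5,interpolation=cv2.INTER_CUBIC))
```

```text
8.0 pos [0.6767 0.0638 0.0872] q [ 0.04  0.57 -0.28  1.45  0.16  1.15  1.44] f [-0.  -0.7  0.3] w 0.713
[0.6773 0.064  0.0882]
tool y,z [-1.302e-01  9.915e-01  2.000e-04] [ 9.915e-01  1.302e-01 -4.000e-04]
yaw 7.478836801497928 want y 0.0712372195474388
```

View pics/w8c.png

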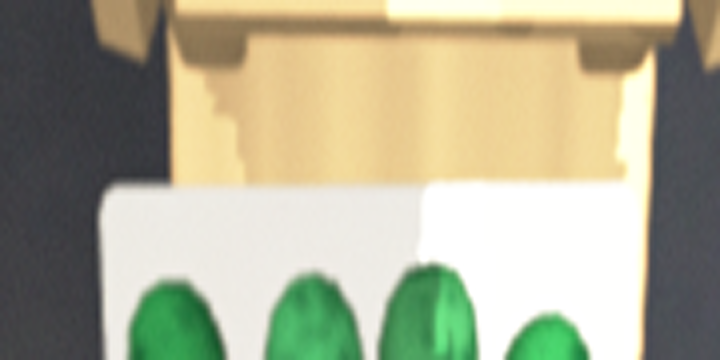

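View pics/s8.png

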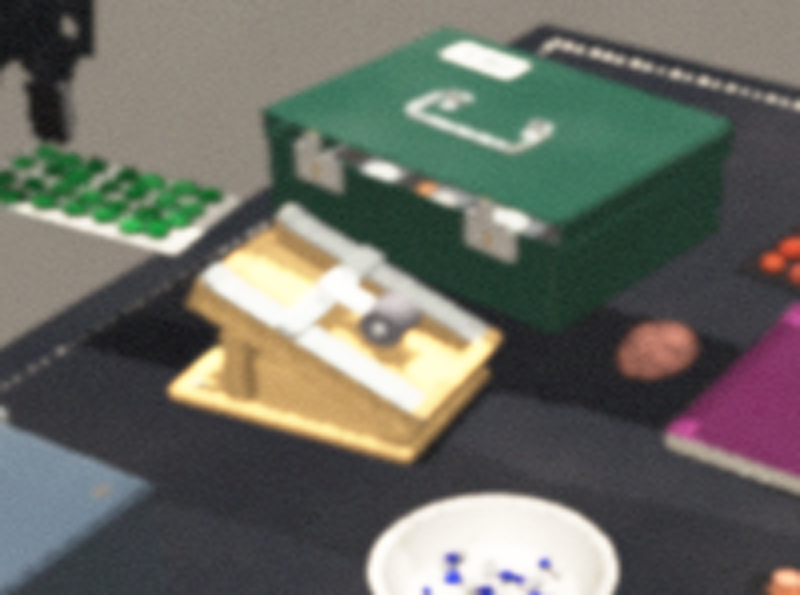

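Call:
{"api": "send_rows", "payload": {
  "grip": [120,120,120,120,120],
  "offset": [
    [5,4,0],
    [10,7.5,0],
    [13,7.5,0],
    [13,7.5,0],
    [13,7.5,0]
  ],
  "twist": [0,0,0,0,0]
}}

```text
clock: 8.52
position: [0.6756, 0.0713, 0.0736]
ee_rot: [-0.046, 0.706, 0.046, 0.705]
ft_force: [-0.0, 0.2, -0.4]
grip_width: 0.712
```

Run:
```python
from fit import *
o,p,d,W=snap("wrist","w9"); o2=monitor.get_obs(); print(o2["position"].round(4))
R=Ro.from_quat(o["ee_rot"]).as_matrix()
print("yaw",np.degrees(np.arctan2(R[1,2],R[0,2])),"want y",.0411+(o2["position"][0]-.44)*.127)
p=p[0:60,225:405]; cv2.imwrite("pics/w9c.png",cv2.resize(p,None,fx=4,fy=6,interpolation=cv2.INTER_CUBIC))
v,_=viewer.camera("scene"); cv2.imwrite("pics/s9.png",cv2.resize(v[150:280,180:340],None,fx=5,fy=4,interpolation=cv2.INTER_CUBIC))
```

```text
8.52 pos [0.6756 0.0713 0.0736] q [ 0.02  0.58 -0.28  1.46  0.17  1.12  1.42] f [-0.   0.2 -0.4] w 0.712
[0.6758 0.0712 0.0739]
yaw 7.513013317380016 want y 0.07104945540452734
```

View pics/w9c.png

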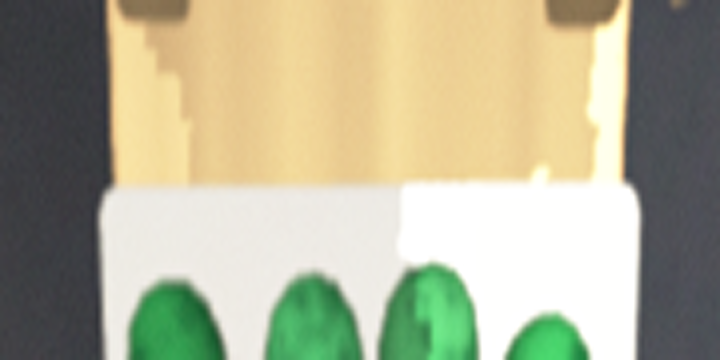

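View pics/s9.png

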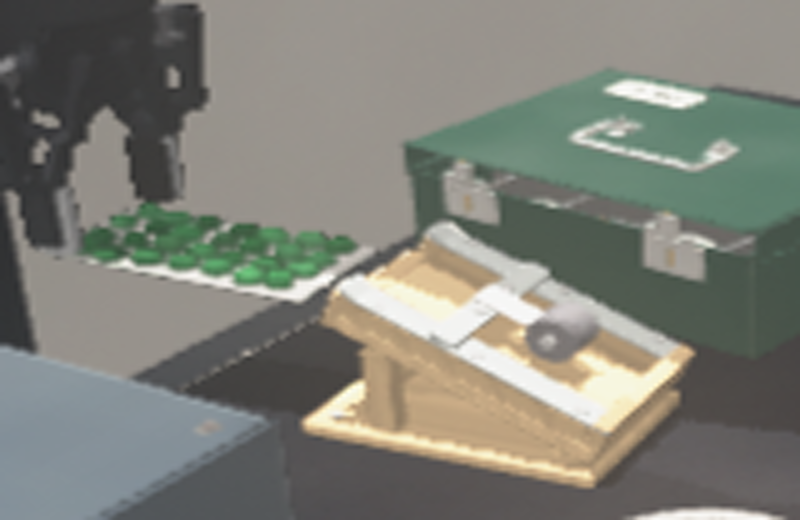

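Call:
{"api": "send_rows", "payload": {
  "grip": [120,120,120,120,120],
  "offset": [
    [0,0,-6],
    [0,0,-12],
    [0,0,-18],
    [0,0,-22],
    [0,0,-22]
  ],
  "twist": [0,0,0,0,0]
}}

```text
clock: 9.03
position: [0.6595, 0.0685, 0.078]
ee_rot: [-0.046, 0.7, 0.046, 0.711]
ft_force: [19.4, 1.7, 1.7]
grip_width: 0.715
```

```bash
cat > look.py <<'E'
import sys
from fit import *
def look(tag):
    o,p,d,W=snap("wrist","w"+tag)
    R=Ro.from_quat(o["ee_rot"]).as_matrix()
    print("yaw",np.degrees(np.arctan2(R[1,2],R[0,2])).round(2),"want y",(.0411+(o["position"][0]-.44)*.127).round(4),"ftool",(o["ft_force"]@R).round(1))
    a=cv2.resize(p[0:290,225:405],None,fx=2.2,fy=2,interpolation=cv2.INTER_CUBIC)
    v,_=viewer.camera("scene"); b=cv2.resize(v[170:270,200:330],(400,290),interpolation=cv2.INTER_CUBIC)
    v,_=viewer.camera("side"); c=cv2.resize(v[150:260,180:310],(400,290),interpolation=cv2.INTER_CUBIC)
    cv2.imwrite(f"pics/L{tag}.png",np.hstack([a[:580,:396],np.vstack([b,c])]))
look(sys.argv[1])
E
python3 look.py 10
```

```text
9.03 pos [0.6595 0.0685 0.078 ] q [ 0.04  0.54 -0.28  1.52  0.16  1.09  1.42] f [19.4  1.7  1.7] w 0.715
yaw 7.44 want y 0.069 ftool [-1.4 -0.9 19.5]
```

View pics/L10.png

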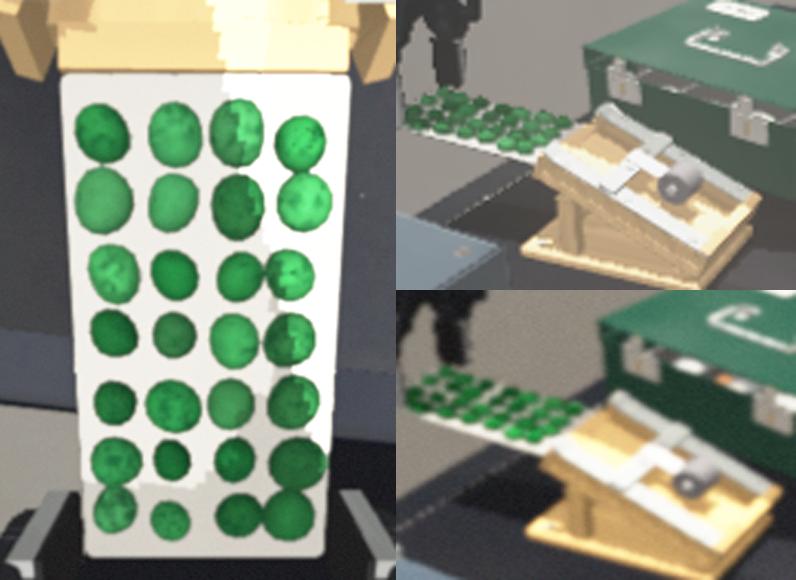

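Call:
{"api": "send_rows", "payload": {
  "grip": [120,120,120,120,120],
  "offset": [
    [0,0,14],
    [-3,0,14],
    [-7,0,14],
    [-7,0,14],
    [-7,0,14]
  ],
  "twist": [0,0,0,0,0]
}}

```text
clock: 9.6
position: [0.6674, 0.0702, 0.0812]
ee_rot: [-0.046, 0.706, 0.046, 0.706]
ft_force: [0.3, -0.4, -1.7]
grip_width: 0.716
```

Call:
{"api": "send_rows", "payload": {
  "grip": [120,120,120,120,120],
  "offset": [
    [0,0,-4],
    [0,0,-8],
    [0,0,-12],
    [0,0,-15],
    [0,0,-15]
  ],
  "twist": [0,0,0,0,0]
}}

```text
clock: 10.02
position: [0.652, 0.0681, 0.0808]
ee_rot: [-0.046, 0.706, 0.046, 0.705]
ft_force: [0.2, -0.6, -1.2]
grip_width: 0.713
```

```bash
python3 look.py 11
```

```text
10.02 pos [0.652  0.0681 0.0808] q [ 0.04  0.53 -0.28  1.53  0.16  1.11  1.42] f [ 0.2 -0.6 -1.2] w 0.713
yaw 7.5 want y 0.068 ftool [ 1.2 -0.6  0.1]
```

View pics/L11.png

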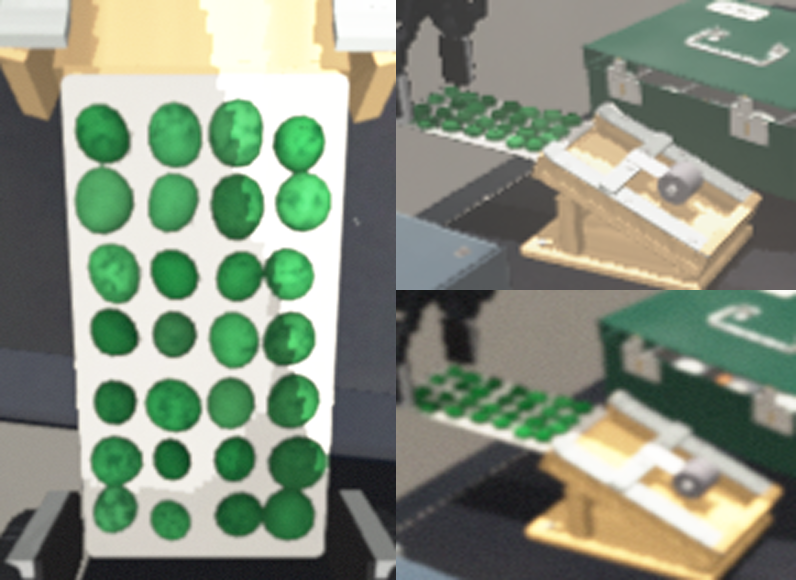

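Call:
{"api": "send_rows", "payload": {
  "grip": [120,120,120,120,120],
  "offset": [
    [0,0,-3],
    [0,0,-6],
    [0,0,-8],
    [0,0,-8],
    [0,0,-8]
  ],
  "twist": [0,0,0,0,0]
}}

```text
clock: 10.58
position: [0.6449, 0.0672, 0.0809]
ee_rot: [-0.046, 0.706, 0.046, 0.706]
ft_force: [0.2, 0.3, -1.9]
grip_width: 0.715
```

```bash
python3 look.py 12
```

```text
10.58 pos [0.6449 0.0672 0.0809] q [ 0.04  0.52 -0.29  1.55  0.16  1.1   1.42] f [ 0.2  0.3 -1.9] w 0.715
yaw 7.5 want y 0.0671 ftool [1.9 0.3 0.3]
```

View pics/L12.png

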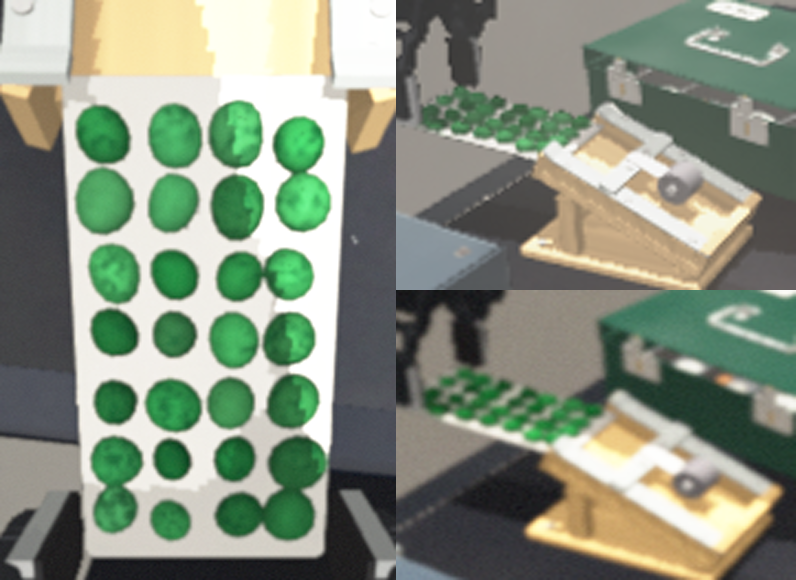

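Call:
{"api": "send_rows", "payload": {
  "grip": [120,120,120,120,120],
  "offset": [
    [-5,0,-2],
    [-11,0,-3],
    [-17,0,-4],
    [-24,0,-6],
    [-24,0,-6]
  ],
  "twist": [0,0,0,0,0]
}}

```text
clock: 11.15
position: [0.6397, 0.0666, 0.1071]
ee_rot: [-0.046, 0.705, 0.046, 0.707]
ft_force: [-0.2, 0.9, -0.7]
grip_width: 0.711
```

```bash
python3 look.py 13
```

```text
11.15 pos [0.6397 0.0666 0.1071] q [ 0.05  0.48 -0.29  1.54  0.15  1.14  1.43] f [-0.2  0.9 -0.7] w 0.711
yaw 7.5 want y 0.0665 ftool [ 0.7  0.9 -0.1]
```

View pics/L13.png

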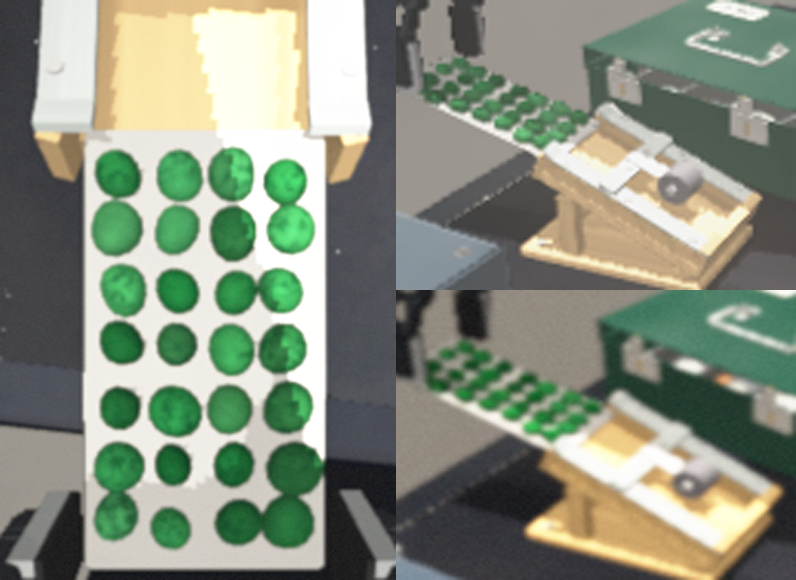

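Call:
{"api": "send_rows", "payload": {
  "grip": [120,120,120,120,120],
  "offset": [
    [-6,0,-2],
    [-12,0,-4],
    [-17,0,-6],
    [-21,0,-8],
    [-21,0,-8]
  ],
  "twist": [0,0,0,0,0]
}}

```text
clock: 11.72
position: [0.6314, 0.0655, 0.1272]
ee_rot: [-0.046, 0.705, 0.046, 0.706]
ft_force: [0.6, -0.2, -1.3]
grip_width: 0.713
```

```bash
python3 look.py 14
```

```text
11.72 pos [0.6314 0.0655 0.1272] q [ 0.05  0.44 -0.3   1.55  0.14  1.17  1.43] f [ 0.6 -0.2 -1.3] w 0.713
yaw 7.5 want y 0.0654 ftool [ 1.3 -0.2  0.6]
```

View pics/L14.png

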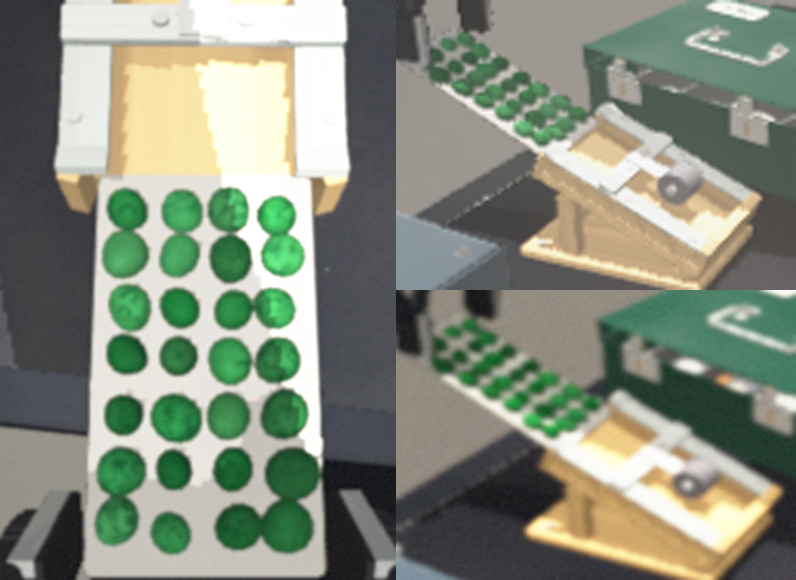

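Run:
```python
from pnp import *
from fit import S
for C in ([(270,90),(366.8,90),(372.5,289.5),(264,289.5)],[(269.5,89),(367.3,89),(373.2,288.5),(263.6,288.5)]):
    T=cardpose(C); print("lead",T[:2].mean(0).round(1),"trail",T[2:].mean(0).round(1))
    l=T[:2].mean(0)-T[2:].mean(0); print("droop deg",np.degrees(np.arcsin(l[0]/125)))
z=np.load("w14.npz"); R=Ro.from_quat(z["rot"]).as_matrix(); W=z["W"]
# depth profile along centre line of card, slot frame
x0=np.array([.44,.0408,.1263]); A=S(x0,np.eye(3))-S(x0,np.zeros((1,3)))
for r in list(range(92,285,12))+[60,70,80]: print(r,((W[r,316:319].mean(0)-S(x0,np.zeros((1,3)))[0])@A.T*1000).round(1))
```

```text
reproj 0.7
lead [ 51.5  -0.1 -91.9] trail [-5.  -0.1 19.6]
droop deg 26.859374528494307
reproj 1.16
lead [ 51.7  -0.1 -92.6] trail [-6.  -0.  18.3]
droop deg 27.49329980201028
92 [115.5  -1.1   4.7]
104 [124.7  -1.    6.6]
116 [132.5  -1.    6.2]
128 [140.6  -0.9   6.6]
140 [148.5  -0.9   6.8]
152 [156.4  -0.8   7.3]
164 [164.1  -0.8   7.6]
176 [171.7  -0.7   7.7]
188 [179.2  -0.7   8.2]
200 [186.5  -0.6   8.7]
212 [194.   -0.6  10.9]
224 [200.9  -0.6   9.6]
236 [207.9  -0.5   9.7]
248 [214.8  -0.5   9.9]
260 [221.6  -0.4  10.5]
272 [228.2  -0.4  11. ]
284 [234.8  -0.4  11.2]
60 [90.1 -1.2  0.6]
70 [97.7 -1.2  1.1]
80 [105.   -1.1   1.3]
```

Call:
{"api": "send_rows", "payload": {
  "grip": [120,120,120,120,120],
  "offset": [
    [4,0,-5],
    [8,0,-10],
    [12,0,-15],
    [16,0,-20],
    [16,0,-20]
  ],
  "twist": [0,0,0,0,0]
}}

```text
clock: 12.28
position: [0.6096, 0.0625, 0.1085]
ee_rot: [-0.046, 0.706, 0.046, 0.705]
ft_force: [0.6, -0.1, -1.1]
grip_width: 0.711
```

```bash
cat >> look.py <<'E'
z=np.load("w"+sys.argv[1]+".npz"); W=z["W"]; x0=np.array([.44,.0408,.1263]); O=S(x0,np.zeros((1,3))); A=S(x0,np.eye(3))-O
for r in range(40,290,20): print(r,((W[r,316:319].mean(0)-O[0])@A.T*1000).round(1))
E
python3 look.py 15
```

```text
12.28 pos [0.6096 0.0625 0.1085] q [ 0.06  0.42 -0.3   1.62  0.13  1.12  1.43] f [ 0.6 -0.1 -1.1] w 0.711
yaw 7.5 want y 0.0626 ftool [ 1.1 -0.2  0.6]
40 [68.9 -1.4 20.5]
60 [67.6 -1.4  1.1]
80 [81.6 -1.4  1.2]
100 [96.5 -1.3  3.6]
120 [109.3  -1.2   3.1]
140 [122.2  -1.1   3.2]
160 [134.7  -1.    3. ]
180 [147.  -1.   3.]
200 [159.   -0.9   2.9]
220 [170.9  -0.8   3.3]
240 [182.4  -0.8   3.5]
260 [193.7  -0.7   4. ]
280 [204.8  -0.6   3.7]
```

View pics/L15.png

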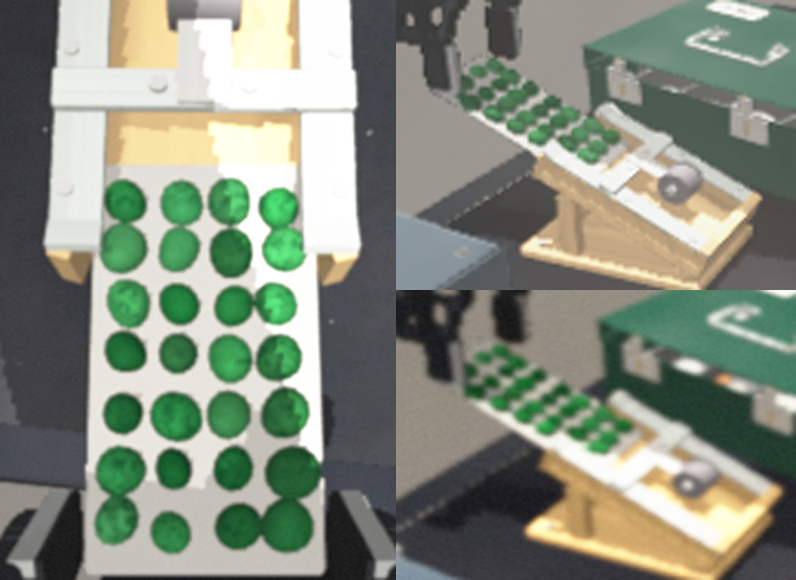

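Call:
{"api": "send_rows", "payload": {
  "grip": [120,120,120,120,120],
  "offset": [
    [4,0,-9],
    [8,0,-18],
    [12,0,-26],
    [16,0,-34],
    [16,0,-34]
  ],
  "twist": [0,0,0,0,0]
}}

```text
clock: 12.85
position: [0.5763, 0.0582, 0.0932]
ee_rot: [-0.046, 0.706, 0.046, 0.705]
ft_force: [1.2, -0.7, -2.1]
grip_width: 0.712
```

```bash
python3 look.py 16
```

```text
12.85 pos [0.5763 0.0582 0.0932] q [ 0.07  0.37 -0.31  1.73  0.12  1.07  1.43] f [ 1.2 -0.7 -2.1] w 0.712
yaw 7.51 want y 0.0584 ftool [ 2.1 -0.8  1.1]
40 [40.9 -1.5 32. ]
60 [48.1 -1.4 25.9]
80 [56.1 -1.4 19.8]
100 [68.5 -1.3 20.4]
120 [72.4 -1.3  3.5]
140 [85.  -1.2  2.8]
160 [97.9 -1.1  3.9]
180 [110.   -1.1   3.2]
200 [122.2  -1.    3.9]
220 [133.9  -0.9   3.5]
240 [145.5  -0.8   4.3]
260 [156.8  -0.8   3.5]
280 [167.9  -0.7   4. ]
```

View pics/L16.png

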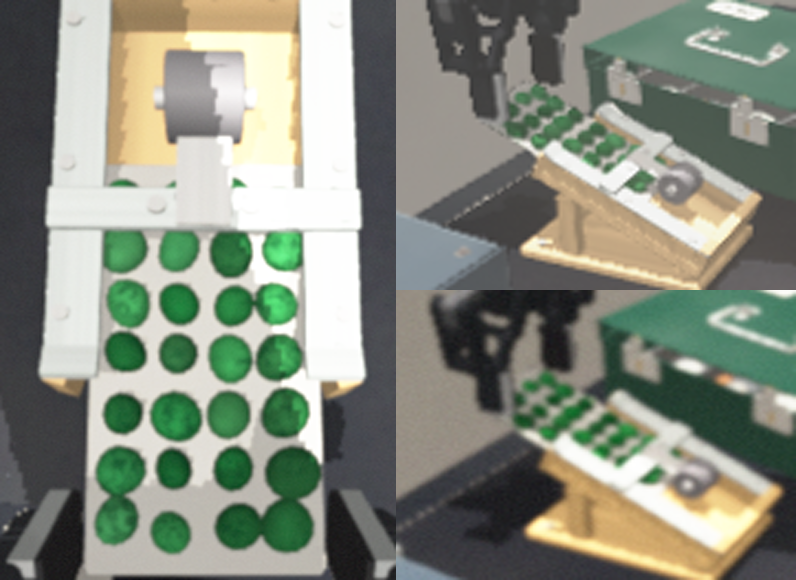

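Call:
{"api": "send_rows", "payload": {
  "grip": [120,120,120,120,120],
  "offset": [
    [0,0,0],
    [2,0,-4],
    [4,0,-8],
    [6,0,-12],
    [7.5,0,-16]
  ],
  "twist": [0,0,0,0,0],
  "newtons": 45
}}

```text
clock: 13.42
position: [0.563, 0.0565, 0.0871]
ee_rot: [-0.046, 0.704, 0.046, 0.707]
ft_force: [5.4, 0.1, 1.3]
grip_width: 0.693
```

```bash
python3 look.py 17
```

```text
13.42 pos [0.563  0.0565 0.0871] q [ 0.08  0.34 -0.31  1.77  0.12  1.04  1.43] f [5.4 0.1 1.3] w 0.693
yaw 7.5 want y 0.0567 ftool [-1.3 -0.6  5.3]
40 [ 2.  -1.5  0.9]
60 [39.1 -1.3 33.8]
80 [46.6 -1.3 28.1]
100 [54.5 -1.2 21.7]
120 [66.  -1.2 21.4]
140 [70.2 -1.1  2.2]
160 [83.  -1.1  3. ]
180 [95.2 -1.   2.7]
200 [107.4  -0.9   3.3]
220 [119.2  -0.9   3.2]
240 [130.8  -0.8   3.8]
260 [142.1  -0.7   3.8]
280 [153.2  -0.7   4. ]
```

View pics/L17.png

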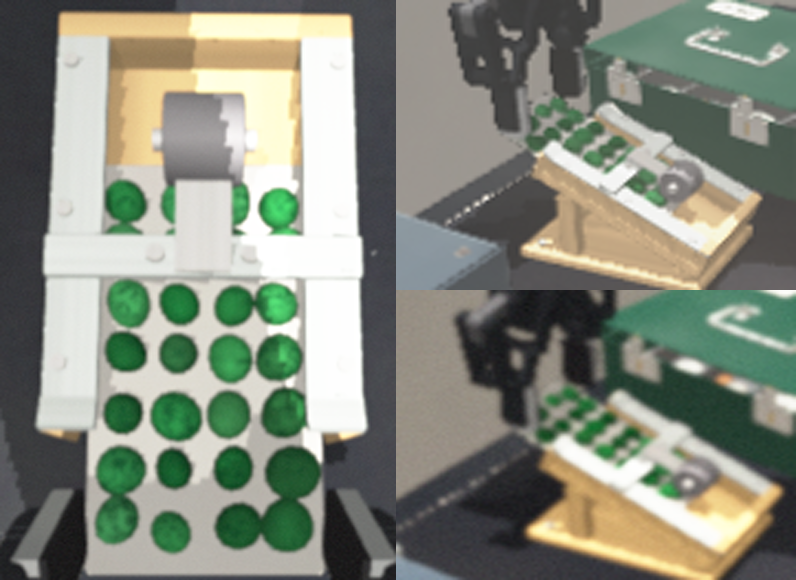

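Call:
{"api": "send_rows", "payload": {
  "grip": [120,120,120,120,120],
  "offset": [
    [1,0,-2],
    [2,0,-4],
    [3,0,-7],
    [3,0,-7],
    [3,0,-7]
  ],
  "twist": [0,0,0,0,0]
}}

```text
clock: 13.98
position: [0.5552, 0.0554, 0.0835]
ee_rot: [-0.046, 0.705, 0.046, 0.706]
ft_force: [4.3, 0.8, 0.8]
grip_width: 0.695
```

```bash
python3 look.py 18
```

```text
13.98 pos [0.5552 0.0554 0.0835] q [ 0.08  0.34 -0.31  1.79  0.12  1.03  1.43] f [4.3 0.8 0.8] w 0.695
yaw 7.5 want y 0.0557 ftool [-0.7  0.2  4.3]
40 [-1.4 -1.6  8.1]
60 [ 6.7 -1.6  0.4]
80 [40.8 -1.4 32.9]
100 [47.8 -1.3 25.7]
120 [57.7 -1.3 22.5]
140 [68.8 -1.2 22. ]
160 [74.1 -1.2  2.5]
180 [86.4 -1.1  2.5]
200 [98.6 -1.   3. ]
220 [110.5  -1.    3.4]
240 [122.1  -0.9   3.1]
260 [133.4  -0.8   3.6]
280 [144.6  -0.8   3.1]
```

View pics/L18.png

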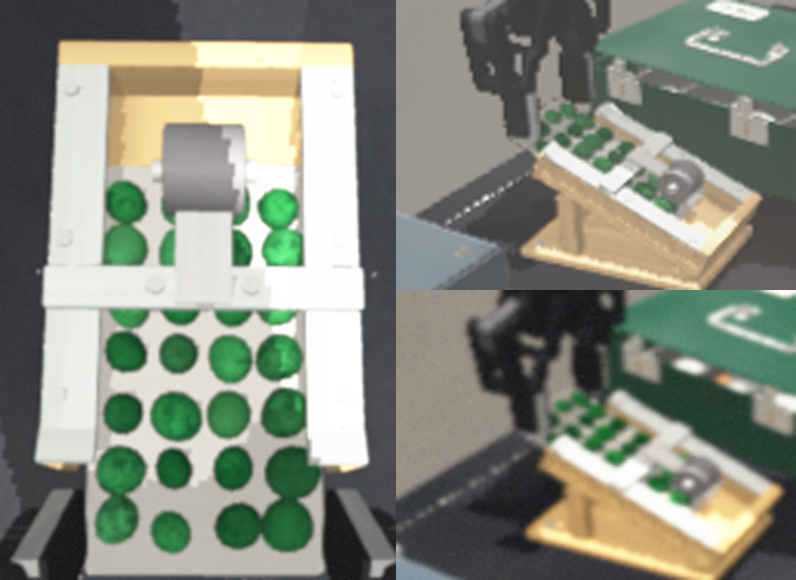

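Call:
{"api": "send_rows", "payload": {
  "grip": [60,0,0,0,0],
  "offset": [
    [0,0,0],
    [0,0,0],
    [0,0,0],
    [0,0,0],
    [-8,0,4]
  ],
  "twist": [0,0,0,0,0]
}}

```text
clock: 14.55
position: [0.5572, 0.0555, 0.09]
ee_rot: [-0.046, 0.707, 0.046, 0.704]
ft_force: [-0.1, -0.2, -0.9]
grip_width: 0.998
```

```bash
python3 look.py 19
```

```text
14.55 pos [0.5572 0.0555 0.09  ] q [ 0.08  0.34 -0.31  1.78  0.12  1.05  1.43] f [-0.1 -0.2 -0.9] w 0.998
yaw 7.5 want y 0.056 ftool [ 0.9 -0.2 -0.2]
40 [-0.6 -1.8  8.9]
60 [27.3 -1.6 28.6]
80 [42.1 -1.5 33. ]
100 [48.4 -1.5 23.6]
120 [59.4 -1.4 21.5]
140 [71.2 -1.3 21.5]
160 [76.9 -1.3  2.1]
180 [89.7 -1.2  2.2]
200 [102.4  -1.2   3. ]
220 [114.5  -1.1   2.1]
240 [126.6  -1.    2.4]
260 [138.3  -1.    2.4]
280 [ 163.3   -0.8 -102.4]
```

View pics/L19.png

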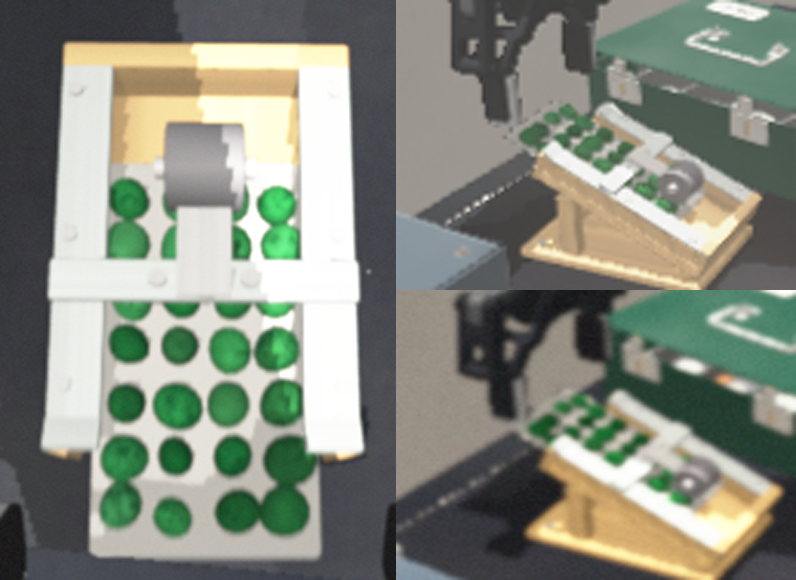

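Call:
{"api": "send_rows", "payload": {
  "grip": [0,0,120,255,255],
  "offset": [
    [-25,0,0],
    [-45,0,10],
    [-45,0,35],
    [-45,0,45],
    [-45,0,45]
  ],
  "twist": [0,0,0,0,0]
}}

```text
clock: 15.12
position: [0.605, 0.062, 0.1365]
ee_rot: [-0.046, 0.705, 0.046, 0.706]
ft_force: [-0.2, 0.2, -0.1]
grip_width: 0.604
```

Call:
{"api": "send_rows", "payload": {
  "grip": [255,255,255,255,255],
  "offset": [
    [0,0,0],
    [15,0,0],
    [30,0,0],
    [40,0,0],
    [40,0,0]
  ],
  "twist": [0,0,0,0,0]
}}

```text
clock: 15.53
position: [0.6013, 0.0614, 0.0939]
ee_rot: [-0.046, 0.707, 0.046, 0.704]
ft_force: [-0.1, -0.0, -0.3]
grip_width: 0.002
```

```bash
python3 look.py 20
```

```text
15.53 pos [0.6013 0.0614 0.0939] q [ 0.06  0.42 -0.3   1.66  0.14  1.09  1.43] f [-0.1 -0.  -0.3] w 0.002
yaw 7.5 want y 0.0616 ftool [ 0.3  0.  -0.1]
40 [63.6 -1.4 21.7]
60 [75.  -1.3 21.4]
80 [74.5 -1.4  2.4]
100 [87.3 -1.3  2.6]
120 [99.6 -1.2  2.4]
140 [111.6  -1.1   2. ]
160 [123.6  -1.1   2.4]
180 [135.3  -1.    2.6]
200 [146.6  -0.9   2.4]
220 [149.7  -0.9 -95.8]
240 [168.7  -0.8   2.6]
260 [178.2  -0.7  23.6]
280 [186.2  -0.7  31.6]
```

View pics/L20.png

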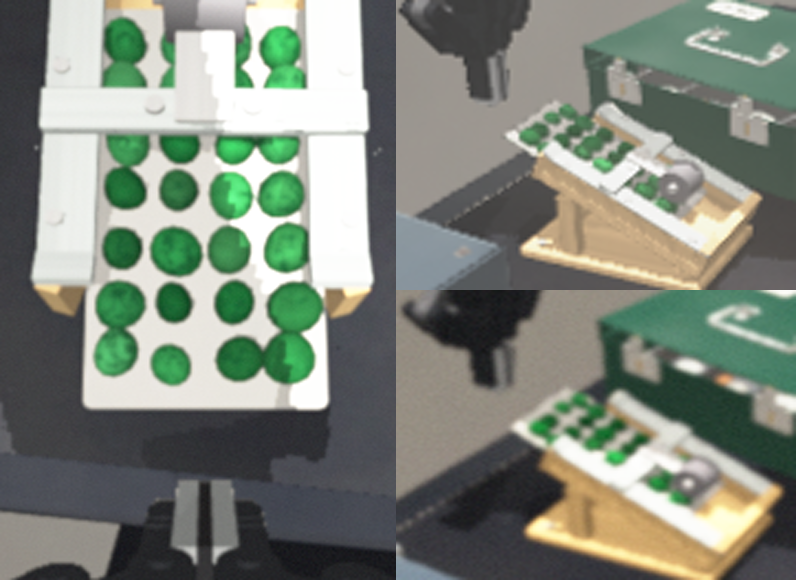

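Call:
{"api": "send_rows", "payload": {
  "grip": [255,255,255,255,255],
  "offset": [
    [10,0,0],
    [10,0,-6],
    [10,0,-12],
    [10,0,-17],
    [10,0,-17]
  ],
  "twist": [0,0,0,0,0]
}}

```text
clock: 16.1
position: [0.5856, 0.0593, 0.0866]
ee_rot: [-0.046, 0.706, 0.046, 0.706]
ft_force: [-0.2, 0.6, -0.3]
grip_width: 0.003
```

```bash
python3 look.py 21
```

```text
16.1 pos [0.5856 0.0593 0.0866] q [ 0.07  0.39 -0.3   1.71  0.13  1.06  1.43] f [-0.2  0.6 -0.3] w 0.003
yaw 7.5 want y 0.0596 ftool [ 0.3  0.6 -0.1]
40 [48.6 -1.4 24.6]
60 [57.7 -1.4 21.4]
80 [69.1 -1.3 21.5]
100 [69.8 -1.3  2.3]
120 [82.1 -1.2  2.3]
140 [94.1 -1.2  2. ]
160 [106.1  -1.1   2.2]
180 [117.7  -1.    2.2]
200 [129.1  -1.    2.1]
220 [140.2  -0.9   1.8]
240 [151.2  -0.8   3.6]
260 [160.6  -0.8  23.1]
280 [168.5  -0.7  32.1]
```

View pics/L21.png

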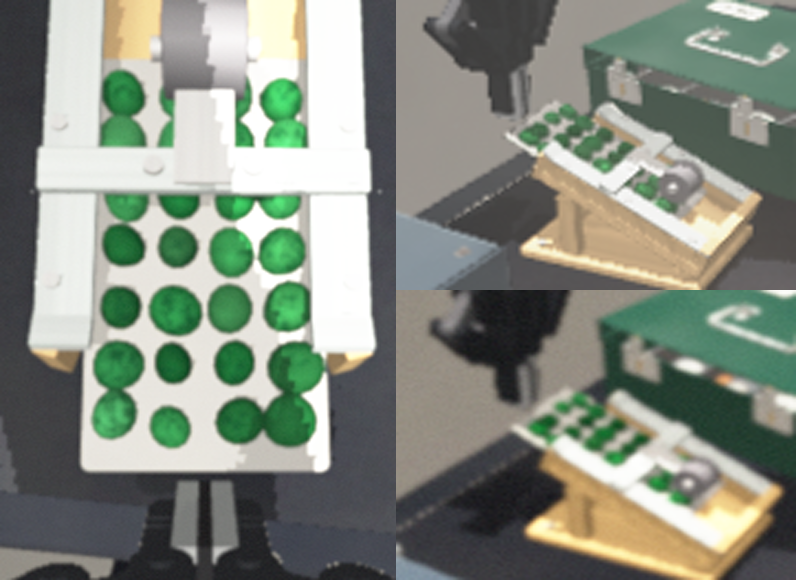

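Call:
{"api": "send_rows", "payload": {
  "grip": [255,255,255,255,255],
  "offset": [
    [3,0,-2],
    [4,0,-5],
    [5.5,0,-8],
    [7,0,-12],
    [7,0,-12]
  ],
  "twist": [0,0,0,0,0]
}}

```text
clock: 16.67
position: [0.5749, 0.058, 0.0795]
ee_rot: [-0.046, 0.705, 0.046, 0.706]
ft_force: [3.7, 0.4, -0.7]
grip_width: 0.004
```

```bash
python3 look.py 22
```

```text
16.67 pos [0.5749 0.058  0.0795] q [ 0.07  0.38 -0.31  1.75  0.13  1.03  1.42] f [ 3.7  0.4 -0.7] w 0.004
yaw 7.5 want y 0.0582 ftool [ 0.7 -0.1  3.7]
40 [43.2 -1.4 31.8]
60 [48.4 -1.3 24.3]
80 [57.8 -1.3 22. ]
100 [68.6 -1.2 21.8]
120 [70.5 -1.2  2.8]
140 [82.3 -1.1  2.5]
160 [94.4 -1.1  3.7]
180 [105.5  -1.    2.8]
200 [116.8  -0.9   3. ]
220 [127.7  -0.9   2.7]
240 [138.5  -0.8   3.1]
260 [147.8  -0.8  21.4]
280 [155.7  -0.7  30. ]
```

View pics/L22.png

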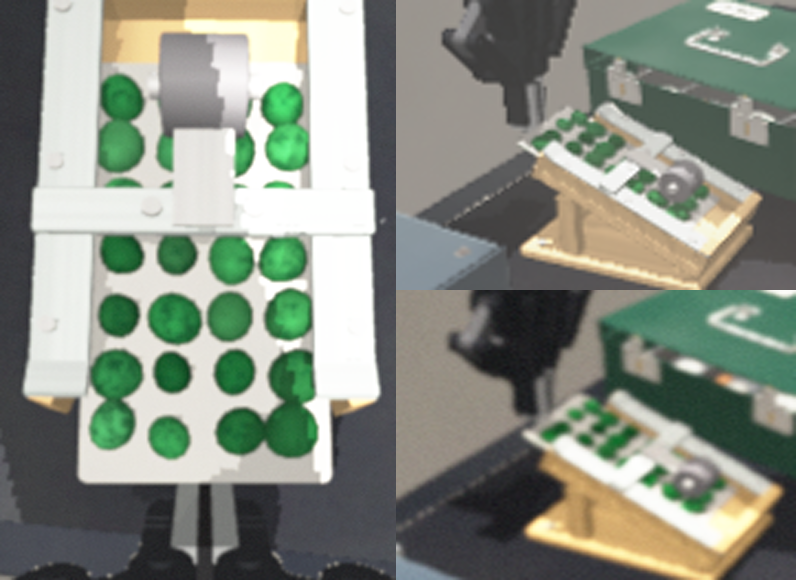

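Call:
{"api": "send_rows", "payload": {
  "grip": [255,255,255,255,255],
  "offset": [
    [1,0,-2],
    [2,0,-5],
    [3,0,-8],
    [4,0,-10],
    [4,0,-10]
  ],
  "twist": [0,0,0,0,0]
}}

```text
clock: 17.23
position: [0.565, 0.0567, 0.0755]
ee_rot: [-0.046, 0.705, 0.046, 0.706]
ft_force: [5.0, 0.9, -0.2]
grip_width: 0.001
```

```bash
python3 look.py 23
```

```text
17.23 pos [0.565  0.0567 0.0755] q [ 0.08  0.36 -0.31  1.78  0.13  1.02  1.42] f [ 5.   0.9 -0.2] w 0.001
yaw 7.5 want y 0.057 ftool [0.2 0.2 5. ]
40 [32.6 -1.4 32.6]
60 [43.3 -1.3 33. ]
80 [48.1 -1.3 24.1]
100 [57.8 -1.3 22.4]
120 [68.3 -1.2 21.9]
140 [71.5 -1.2  2.9]
160 [83.6 -1.1  4. ]
180 [94.7 -1.   3.1]
200 [105.9  -1.    2.6]
220 [116.9  -0.9   2.7]
240 [127.8  -0.9   3.9]
260 [137.1  -0.8  22. ]
280 [145.1  -0.7  30.4]
```

View pics/L23.png

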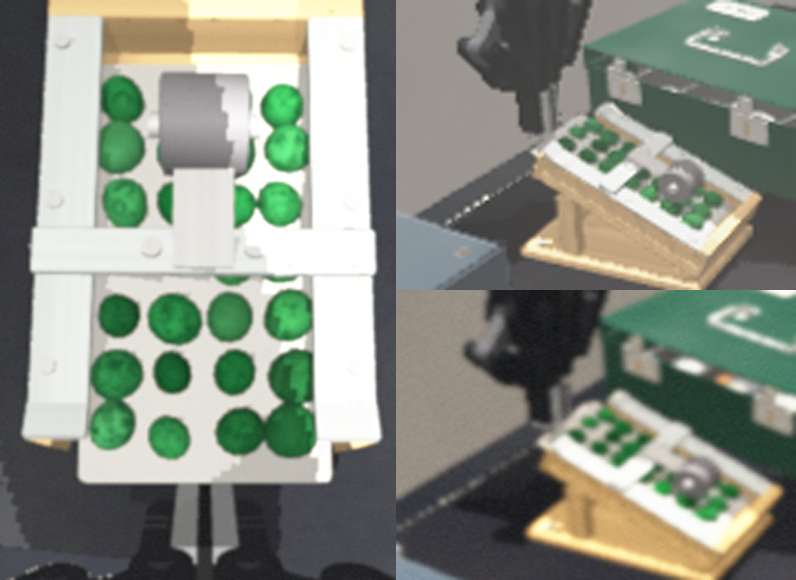

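Call:
{"api": "send_rows", "payload": {
  "grip": [255,255,255,255,255],
  "offset": [
    [0.5,0,-1],
    [1,0,-2],
    [1.5,0,-3],
    [2,0,-4],
    [2,0,-5]
  ],
  "twist": [0,0,0,0,0]
}}

```text
clock: 17.8
position: [0.5611, 0.0561, 0.0739]
ee_rot: [-0.046, 0.705, 0.046, 0.707]
ft_force: [10.3, 1.1, 0.9]
grip_width: -0.004
```

```bash
python3 look.py 24
```

```text
17.8 pos [0.5611 0.0561 0.0739] q [ 0.08  0.36 -0.31  1.79  0.13  1.01  1.42] f [10.3  1.1  0.9] w -0.004
yaw 7.5 want y 0.0565 ftool [-0.9 -0.3 10.4]
40 [ 4.1 -1.7  1.8]
60 [39.5 -1.5 33.8]
80 [46.8 -1.4 29.2]
100 [53.7 -1.4 22.8]
120 [64.1 -1.3 22.3]
140 [74.3 -1.3 21.9]
160 [79.2 -1.2  3.9]
180 [90.4 -1.2  3.1]
200 [101.7  -1.1   3.1]
220 [112.7  -1.    3. ]
240 [123.5  -1.    3.9]
260 [132.8  -0.9  22.2]
280 [140.7  -0.9  30.8]
```

View pics/L24.png

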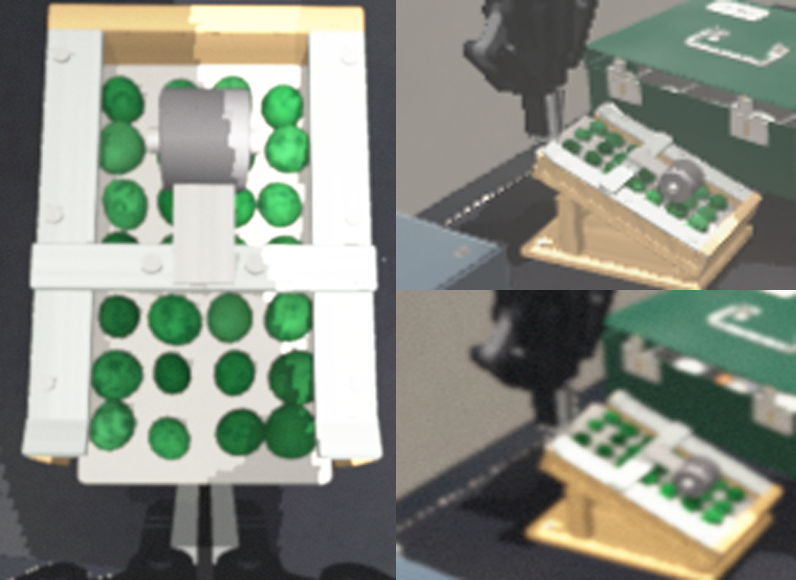

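Call:
{"api": "send_rows", "payload": {
  "grip": [255,255,255,255,255],
  "offset": [
    [0,0,-0.5],
    [0.5,0,-1],
    [0.5,0,-1.5],
    [0.5,0,-1.5],
    [0.5,0,-1.5]
  ],
  "twist": [0,0,0,0,0]
}}

```text
clock: 18.37
position: [0.5609, 0.0559, 0.0743]
ee_rot: [-0.046, 0.704, 0.046, 0.708]
ft_force: [10.6, 0.4, 2.2]
grip_width: 0.003
```

```bash
python3 look.py 25
```

```text
18.37 pos [0.5609 0.0559 0.0743] q [ 0.08  0.36 -0.31  1.79  0.13  1.01  1.43] f [10.6  0.4  2.2] w 0.003
yaw 7.49 want y 0.0565 ftool [-2.1 -1.  10.6]
40 [ 4.4 -1.8  2.5]
60 [38.9 -1.6 33.3]
80 [46.7 -1.6 29.4]
100 [52.8 -1.5 21.7]
120 [63.7 -1.5 22.2]
140 [74.1 -1.4 22.1]
160 [79.2 -1.4  4.4]
180 [90.5 -1.3  4.1]
200 [101.6  -1.3   3.9]
220 [112.6  -1.2   4. ]
240 [123.4  -1.1   4. ]
260 [132.7  -1.1  22.4]
280 [134.9  -1.2  72.4]
```

Call:
{"api": "send_rows", "payload": {
  "grip": [255,255,255,255,255],
  "offset": [
    [0.5,0,-0.5],
    [0.5,0,-1],
    [1,0,-1.5],
    [1,0,-2],
    [1,0,-2]
  ],
  "twist": [0,0,0,0,0]
}}

```text
clock: 18.93
position: [0.5607, 0.0556, 0.0743]
ee_rot: [-0.046, 0.702, 0.046, 0.709]
ft_force: [16.4, 0.5, 3.7]
grip_width: -0.003
```

```bash
python3 look.py 26
```

```text
18.93 pos [0.5607 0.0556 0.0743] q [ 0.08  0.35 -0.31  1.8   0.13  1.    1.43] f [16.4  0.5  3.7] w -0.003
yaw 7.47 want y 0.0564 ftool [-3.5 -1.7 16.4]
40 [ 4.8 -2.   2.9]
60 [39.4 -1.8 34.4]
80 [46.5 -1.7 29.5]
100 [52.9 -1.7 22.3]
120 [63.8 -1.7 22.8]
140 [74.1 -1.6 22.6]
160 [79.  -1.6  4.8]
180 [90.1 -1.5  3.4]
200 [101.2  -1.5   2.9]
220 [112.3  -1.4   3.6]
240 [123.1  -1.3   4.1]
260 [132.3  -1.3  22.8]
280 [140.2  -1.2  31.6]
```

View pics/L26.png

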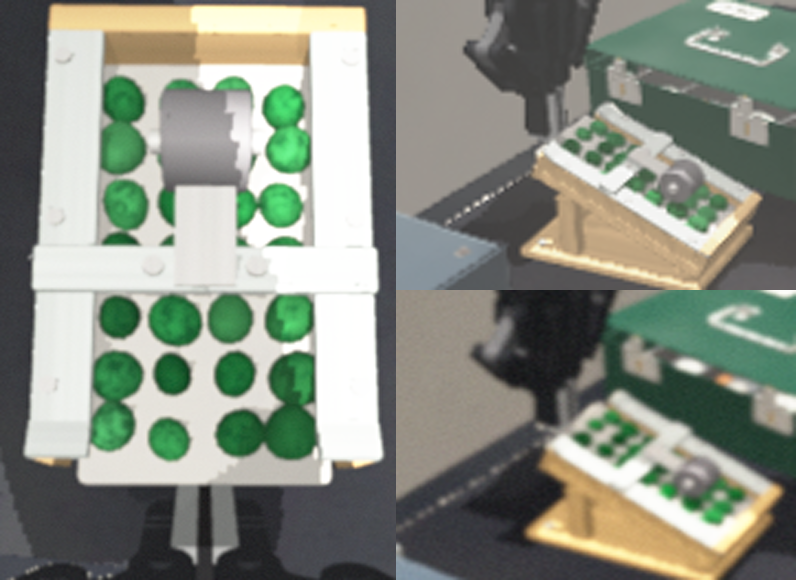

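Force rises to 16 N with no motion, no floor shows between the card and the end wall, and the card stands a few mm out of the mouth. It is home, so I'll retreat.

Call:
{"api": "send_rows", "payload": {
  "grip": [255,255,255,255,255],
  "offset": [
    [-1,0,5],
    [-2,0,15],
    [-15,0,30],
    [-40,0,40],
    [-70,0,40]
  ],
  "twist": [0,0,0,0,0]
}}

```text
clock: 19.5
position: [0.595, 0.0607, 0.1403]
ee_rot: [-0.046, 0.708, 0.046, 0.704]
ft_force: [-0.0, -0.4, -0.3]
grip_width: -0.0
```

Call:
{"api": "send_rows", "payload": {
  "grip": [255,255,255,255,255],
  "offset": [
    [-10,0,0],
    [-20,0,0],
    [-20,0,0],
    [-20,0,0],
    [-20,0,0]
  ],
  "twist": [0,0,0,0,0]
}}

```text
clock: 19.92
position: [0.595, 0.0605, 0.1603]
ee_rot: [-0.046, 0.706, 0.046, 0.705]
ft_force: [0.6, -0.4, -0.7]
grip_width: 0.004
```

```bash
python3 look.py 27
python3 - <<'E'
from h import *
for n in ["side"]:
    p,d=viewer.camera(n); W=cloud(n,d)
    for t in ["wide_card","palm_stone","sorting_dish","card_stand","card"]:
        for a in viewer.regions_of(t,n)[:1]:
            q=W[a["region"]&(d>0)]; print(t,round(a["score"],2),np.median(q,0).round(3))
    cv2.imwrite("pics/sf.png",p)
E
```

```text
19.92 pos [0.595  0.0605 0.1603] q [ 0.07  0.34 -0.31  1.61  0.11  1.21  1.44] f [ 0.6 -0.4 -0.7] w 0.004
yaw 7.5 want y 0.0608 ftool [ 0.7 -0.5  0.6]
40 [43.7 -1.7 31.4]
60 [53.1 -1.6 21.7]
80 [69.3 -1.6 21.2]
100 [75.8 -1.5  3. ]
120 [126.3  -1.5  74.8]
140 [110.   -1.3   2.4]
160 [103.6  -1.4 -74.1]
180 [123.5  -1.3 -84. ]
200 [144.5  -1.2 -93.6]
220 [ 166.6   -1.  -101. ]
240 [191.   -0.8  65.8]
260 [200.4  -0.8  86.3]
280 [208.3  -0.7  95.4]
wide_card 0.65 [ 0.323 -0.208  0.004]
sorting_dish 0.56 [0.353 0.13  0.008]
card_stand 0.97 [0.485 0.077 0.042]
card 0.56 [0.507 0.047 0.062]
```

View pics/w27.png

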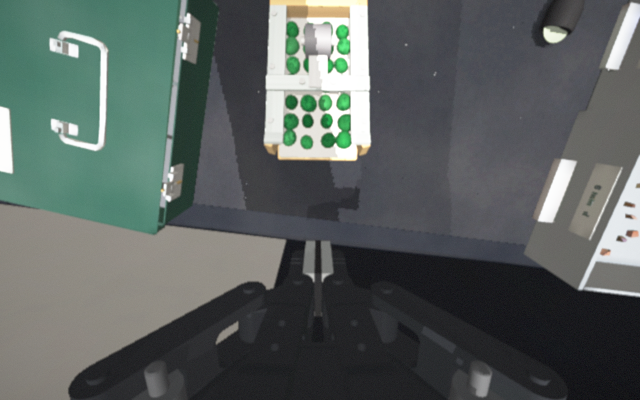

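View pics/sf.png

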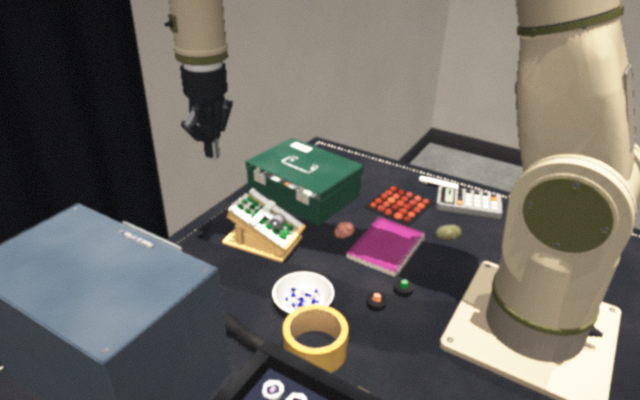

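Run:
```python
from fit import *
z=np.load("w27.npz"); x0=np.array([.44,.0408,.1263])
print(px(S(x0,np.array([[125,0,3],[130,0,3],[0,0,3],[119,0,15.5],[119,-33,15.5],[64,0,20]])/1000),z["pos"],z["rot"]).round(1))
p=z["p"][0:175,255:385]; cv2.imwrite("pics/w27c.png",cv2.resize(p,None,fx=4,fy=3.4,interpolation=cv2.INTER_CUBIC))
```

```text
[[318.5 157.6]
 [318.5 163.7]
 [319.3  17.8]
 [318.7 145. ]
 [275.2 144.8]
 [319.1  74.5]]
```

View pics/w27c.png

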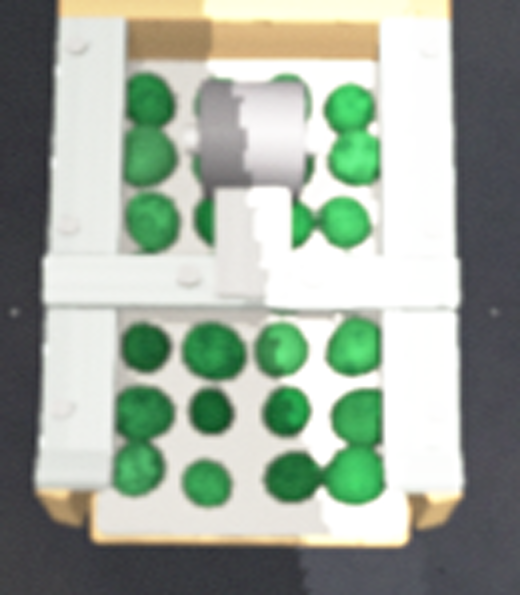

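```bash
python3 -c "
from workcell import manip; print(manip.hand_in())"
```

```text
the job is handed in; nothing more can be done
None
```

The narrow green card is fully home in the stand, stones up, and I handed the job in at about 20 s of the 56 s allowed.

**What I did:**
- I gripped the card near one end and set its leading end under the lips. Lifting the gripped end then tilted the card to the slope.
- I slid it down under the roller, let go, and pushed its end home with the shut fingers.

**Last checks:**
- **Home:** the last push met a hard stop: about 16 N with no movement. In the wrist picture the card meets the closed end. Its outer edge lies at row 157, where the model puts a fully home card at 157.6.
- **Other things:** the wide card and dish are where they were, to within 1 mm. The network missed the palm stone in the last side picture, but the stone shows at the same pixels as before.
- **Robot:** it is clear of the stand and touching nothing.

**One slip:** my first approach was a few mm too low. The card bumped the front edge of the slot floor at about 19 N, so I backed off, raised it 7 mm and it went in freely.

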